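# Weigh out and tag a fixing kit on the spring scale

## Robot

A 7-joint arm with a two-finger parallel gripper is mounted at the origin on the work surface. World frame = base frame: x ahead of the robot, y to its left, z up, the work surface at z = 0. Lengths are in mm, angles in degrees, forces in N, time in s.
With the tool pointing down it reaches from about 350 to 900 mm from the base axis. Payload 19.9 kg.
Tool frame: the origin (TCP) lies at the very end of the fingers, on their centre line; the grasp point (between the pads) lies 19 mm behind it; z points along the fingers, y is the direction in which the jaws open and shut (so a half turn about z gives the same grasp; the last joint's range is limited). The gripper opens to 85 mm and grips with 20 to 120 N. Pads are 22 mm wide; open, the fingers measure 114 mm over their backs; the gripper's body (76 mm by 85 mm) begins 54 mm behind the grasp point. The pads swing forward as they close: fully open they stand 13 mm farther back than shut.
Start: joints at [-76.519, 23.915, -0.59, 92.452, 0.269, 63.638, -3.037], TCP at [170.789, 601.192, 231.26] pointing down, gripper open.
Joint ranges: [-161.28, 161.28], [-22.2, 115.67], [-73.04, 71.86], [3.21, 147.25], [-68.34, 248.33], [10.77, 114.83], [-161.83, 161.83]. Speed limits (degrees/s): [108.29, 108.29, 136.94, 136.94, 172.46, 172.46, 172.46].

## Interface

Orientations are given as [roll, pitch, yaw] about the fixed x, y, z axes, in that order (R = Rz(yaw) Ry(pitch) Rx(roll)).
In Python, from bench import ctrl, eyes, hand_in gives the robot as it stands.
- The arm moves only by the tool play_rows, never from a script. Its argument "plan" is a list of rows, each a list of 2 entries, a list of its own where there are three numbers: the shift along the world's x, y, z in m, then the turn about the world's z in degrees. A call has 1 to 8 rows; each row shifts and turns the commanded pose from where the row before left it; what a row does not reach is not made up. A row lasts 1/10 s, in which the tool goes at most 50 mm and 8.59 degrees, less where a joint would pass 70% of its speed; a pose out of reach is approached as far as the arm can. A call with a gripper value outside its range is refused whole. "hand" is the gripper command: -1 is shut, 1 is fully open, values between are in proportion, set as the call begins (left out, the last holds). The fingers move at their own pace and stop on an object; the grip force is fixed at half the most. Time passes only in rows, so rows that do not move let the fingers close. It gives the time, the measured TCP pose, the force and the opening at its end, in the units of the state.
- ctrl.read_state(): the state, without advancing time (a new reading comes with each control period).
- eyes.grab_frame(name): name is "scene" or "top" or "wrist"; returns a dict with "img" (480x640x3 uint8, blue, green, red), "camera_matrix" (3x3 intrinsics, pixels), "dist_coeffs" ([k1, k2, p1, p2, k3] as OpenCV has them; the pictures are not rectified), "view" (4x4, takes a point from world to camera coordinates). Camera axes: x right, y down, z forward; pixel columns grow to the right and rows downward; lengths in mm; the calibration is good to about 2 mm. A picture is of the moment at which its call begins. There is no depth.
- hand_in(): hands the job in, once; it reports no verdict.
The state is a dict: "clock": time; "qpos": joint angles; "qvel": joint speeds; "joint_efforts": joint torques, N m; "tcp_pos": TCP position; "ee_rot": TCP orientation; "contact_force": force on the tool from outside, world axes, zero at the start; "moment": the same for the moment, N m; "width": finger opening in mm.
Only numpy, scipy, OpenCV 4.12 (cv2) and the standard library are available. Lean on these libraries where they do the work, as an engineer would, in place of code of your own. Each camera call takes 0.05 s, during which the arm holds its last target. There are 200 camera calls.

## Task

Make up the fixing kit in the pan of the spring scale: put in every loose red hex spacer from the bench and pour in the steel balls from both scoops, so that the pan sinks right down onto its stop. Only then take the kit tag from its rack and hang it by its window on the scale's hook with the orange marked face outward, away from the red column. The empty scoops must end up standing level on the black mat again; leave the sanding block, tape and polish bottle where they are.

Things in the scene. Friction and masses are not known exactly. Their poses are not given: they have to be found in the camera images.
- pan (a joint): Downward travel of the scale's spring-hung pan in m: 0 = empty, fully up; it sinks about 53 mm per kg of load (185 N/m, damped) and lies on its hard stop at 0.035, which takes about 0.68 kg. One scoop of balls (0.33 kg) and all spacers do not bring it down; both scoops and two spacers do.
- pan_floor (a point): Centre of the pan's inner floor, moving with the pan; axes are the scale's. The pan is a square aluminium tray, 170 mm by 170 mm inside, 178 mm outside, its rim 61 mm above this point, its underside 4 mm below it; this point is 83 mm above the bench when the pan is empty.
- scale: Spring check scale, fixed: grey base plate (x -105 to +125, y -110 to +210 mm, 12 mm thick), origin on the bench below the pan's centre. A red column (22 x 30 mm, 250 mm high, spring behind it) at x = +61, y = +165 mm carries the pan and the tag hook, which points to -x, the robot's side.
- hook_tip (a point): The hook's outer end: steel rod 8 mm thick, running level along the scale's x at y = +165 mm, its axis 200 mm above the bench, from the column (front face at x = +50 mm) out to this point on the axis at x = -45 mm, where it turns up to 216 mm above the bench.
- hook_root (a point): A point on the hook rod's axis, 90 mm in from the tip toward the scale's +x, near the column.
- mat: Black rubber mat, fixed, 240 mm (x) by 320 mm (y), 3 mm thick, origin under its centre: the scoops' place.
- scoop_a: Blue channel scoop, open on top: 150 mm long (x), 48 wide (y; 40 inside), 50 high, 120 g; three balls in it at the start. Origin under its centre. Closed at +x; pouring lip 24 mm high, no wall, at -x: the floor, flat (4 mm) from x = +71 to -20, climbs to it at 20 degrees. Tipping it lip down by 40 degrees rolls the balls out. Grip it from above across its long walls; loaded, it balances near x = +15 mm.
- scoop_b: Yellow channel scoop, open on top: 150 mm long (x), 48 wide (y; 40 inside), 50 high, 120 g; three balls in it at the start. Origin under its centre. Closed at +x; pouring lip 24 mm high, no wall, at -x: the floor, flat (4 mm) from x = +71 to -20, climbs to it at 20 degrees. Tipping it lip down by 40 degrees rolls the balls out. Grip it from above across its long walls; loaded, it balances near x = +15 mm.
- tag: Stiff plate 80 mm wide (y), 130 mm high (z), 8 mm thick (x), 80 g; origin at the centre of its lower edge. The face toward its -x is marked: orange with a black bar; the other is plain white. A window 30 mm wide, 34 mm high lies 66 to 100 mm above its lower edge; the top 30 mm is solid: pinch it there, across its thickness. Starts upright, facing any way, in a fixed wooden rack with an 11 mm slot, 36 mm high.
- tag_hole (a point): Centre of the tag's window, 83 mm above its lower edge and 47 mm below its top edge.
- sanding_block: Bystander: cork sanding block 60 x 100 x 32 mm.
- tape: Bystander: yellow roll of tape lying flat, 100 mm across, 25 mm high.
- polish: Bystander: black bottle of polish, 64 mm across, 130 mm high.
- ball_a1_center (a point): Polished steel ball knob, 32 mm diameter, 110 g; this point is its centre. Starts in the blue scoop, three in a row lengthwise.
- ball_a2_center (a point): Polished steel ball knob, 32 mm diameter, 110 g; this point is its centre. Starts in the blue scoop, three in a row lengthwise.
- ball_a3_center (a point): Polished steel ball knob, 32 mm diameter, 110 g; this point is its centre. Starts in the blue scoop, three in a row lengthwise.
- ball_b1_center (a point): Polished steel ball knob, 32 mm diameter, 110 g; this point is its centre. Starts in the yellow scoop, three in a row lengthwise.
- ball_b2_center (a point): Polished steel ball knob, 32 mm diameter, 110 g; this point is its centre. Starts in the yellow scoop, three in a row lengthwise.
- ball_b3_center (a point): Polished steel ball knob, 32 mm diameter, 110 g; this point is its centre. Starts in the yellow scoop, three in a row lengthwise.
- spacer1: Hexagonal spacer of red anodised aluminium lying on the bench, 80 mm long (its x), 20 mm across flats, 60 g; origin at the middle of its length on the flat it lies on at the start, 10 mm from its axis. Two to four spacers are present.
- spacer2: Hexagonal spacer of red anodised aluminium lying on the bench, 80 mm long (its x), 20 mm across flats, 60 g; origin at the middle of its length on the flat it lies on at the start, 10 mm from its axis. Two to four spacers are present.
- spacer3: Hexagonal spacer of red anodised aluminium lying on the bench, 80 mm long (its x), 20 mm across flats, 60 g; origin at the middle of its length on the flat it lies on at the start, 10 mm from its axis. Two to four spacers are present.
- spacer4: Hexagonal spacer of red anodised aluminium lying on the bench, 80 mm long (its x), 20 mm across flats, 60 g; origin at the middle of its length on the flat it lies on at the start, 10 mm from its axis. Two to four spacers are present.

How it is judged (in metres and radians):
On the way, in this order (a step that is already met when the one before it is completed fails the run):
1. all six balls and every spacer lie in the pan and the pan is down on its stop (x of ball_a1_center in the frame of pan_floor between -0.088 and 0.088 m and y of ball_a1_center in the frame of pan_floor between -0.088 and 0.088 m and z of ball_a1_center in the frame of pan_floor between -0.004 and 0.08 m and x of ball_a2_center in the frame of pan_floor between -0.088 and 0.088 m and y of ball_a2_center in the frame of pan_floor between -0.088 and 0.088 m and z of ball_a2_center in the frame of pan_floor between -0.004 and 0.08 m and x of ball_a3_center in the frame of pan_floor between -0.088 and 0.088 m and y of ball_a3_center in the frame of pan_floor between -0.088 and 0.088 m and z of ball_a3_center in the frame of pan_floor between -0.004 and 0.08 m and x of ball_b1_center in the frame of pan_floor between -0.088 and 0.088 m and y of ball_b1_center in the frame of pan_floor between -0.088 and 0.088 m and z of ball_b1_center in the frame of pan_floor between -0.004 and 0.08 m and x of ball_b2_center in the frame of pan_floor between -0.088 and 0.088 m and y of ball_b2_center in the frame of pan_floor between -0.088 and 0.088 m and z of ball_b2_center in the frame of pan_floor between -0.004 and 0.08 m and x of ball_b3_center in the frame of pan_floor between -0.088 and 0.088 m and y of ball_b3_center in the frame of pan_floor between -0.088 and 0.088 m and z of ball_b3_center in the frame of pan_floor between -0.004 and 0.08 m and x of spacer1 in the frame of pan_floor between -0.088 and 0.088 m and y of spacer1 in the frame of pan_floor between -0.088 and 0.088 m and z of spacer1 in the frame of pan_floor between -0.004 and 0.08 m and x of spacer2 in the frame of pan_floor between -0.088 and 0.088 m and y of spacer2 in the frame of pan_floor between -0.088 and 0.088 m and z of spacer2 in the frame of pan_floor between -0.004 and 0.08 m and x of spacer3 in the frame of pan_floor between -0.088 and 0.088 m and y of spacer3 in the frame of pan_floor between -0.088 and 0.088 m and z of spacer3 in the frame of pan_floor between -0.004 and 0.08 m and x of spacer4 in the frame of pan_floor between -0.088 and 0.088 m and y of spacer4 in the frame of pan_floor between -0.088 and 0.088 m and z of spacer4 in the frame of pan_floor between -0.004 and 0.08 m and value of joint pan above 0.034 m), for 0.3 s.
2. the tag hangs on the hook by its window, marked face outward, released (x of hook_tip in the frame of tag below -0.004 m and x of hook_root in the frame of tag above 0.004 m and y of hook_tip in the frame of tag_hole between -0.022 and 0.022 m and z of hook_tip in the frame of tag_hole between -0.026 and 0.026 m and angle between tag's own z axis and vertical below 0.3 rad and contact force between the fingers and tag below 1 N and linear speed of tag below 0.05 m/s), for 0.3 s.
At the end, for the whole second after the job is handed in: All balls and spacers lie inside the pan, pan on its stop (joint above 0.034); the tag hangs still and released, rod through its window, marked side to the hook tip, within 0.3 rad of upright; both scoops rest upright (0.1 rad) with centres on the mat (all of step 1 and all of step 2 and x of scoop_a in the frame of mat between -0.12 and 0.12 m and y of scoop_a in the frame of mat between -0.16 and 0.16 m and z of each of scoop_a, scoop_b in the frame of mat below 0.012 m and angle between each of scoop_a, scoop_b's own z axis and vertical below 0.1 rad and linear speed of each of scoop_a, scoop_b below 0.03 m/s and x of scoop_b in the frame of mat between -0.12 and 0.12 m and y of scoop_b in the frame of mat between -0.16 and 0.16 m); the robot touches nothing.
It fails at once if the sanding block is shifted by more than 40 mm (distance of sanding_block from where it was at the start of the episode above 0.04 m).
It fails at once if the tape is shifted by more than 40 mm (distance of tape from where it was at the start of the episode above 0.04 m).
It fails at once if the polish is shifted by more than 40 mm (distance of polish from where it was at the start of the episode above 0.04 m).
Of spacer1, spacer2, spacer3, spacer4 only 2 to 4 are there at a start; the rules pass over those that are not, and their reading is None.
At some moment in a run one of spacer1, spacer2, spacer3, spacer4 may be knocked a few centimetres aside while the robot is not near it.
It also fails if it takes over 210 s, if anything falls off the work surface, if the arm or the gripper's body presses on something with over 40 N, if the wrist force passes 120 N, or if a joint passes its speed limit or range.

## Working session

There is one attempt and no reset: what is moved stays moved. The work goes in short steps, Python scripts to look and compute and a tool call to move; the robot and the scene stay as the last step left them, time stands still between calls to the robot, and variables do not carry over. Pictures are saved under pics/ and viewed, about 12 in all and at most 16, crops included, and the job is handed in when it is done.

Besides the shell and the picture viewer there is one more tool, called by a JSON object that holds its "fn" and its "kwargs", one argument or row to a line. play_rows: Moves the arm, as the interface text tells. Its arguments: {"type":"object","properties":{"plan":{"type":"array","items":{"type":"array"}},"hand":{"type":"number"}},"required":["plan"]}

```bash
ls; mkdir -p pics; cat > h.py <<'E'
from bench import ctrl, eyes, hand_in
import numpy as np, cv2
def grab(n,name=None):
    f=eyes.grab_frame(n)
    if name: cv2.imwrite('pics/%s.png'%name,f['img'])
    return f
def pix2w(f,uv,z):
    K=np.array(f['camera_matrix'],float);D=np.array(f['dist_coeffs'],float);V=np.array(f['view'],float)
    uv=np.array(uv,float).reshape(-1,1,2)
    n=cv2.undistortPoints(uv,K,D).reshape(-1,2)
    R=V[:3,:3];C=-R.T@V[:3,3]
    d=np.c_[n,np.ones(len(n))]@R
    s=(np.broadcast_to(z,len(n))-C[2])/d[:,2]
    return C+d*s[:,None]
def w2pix(f,P):
    V=np.array(f['view'],float)
    return cv2.projectPoints(np.array(P,float).reshape(-1,1,3),cv2.Rodrigues(V[:3,:3])[0],V[:3,3],np.array(f['camera_matrix'],float),np.array(f['dist_coeffs'],float))[0].reshape(-1,2)
def crop(img,x0,y0,x1,y1,k,name):
    cv2.imwrite('pics/%s.png'%name,cv2.resize(img[y0:y1,x0:x1],None,fx=k,fy=k,interpolation=cv2.INTER_CUBIC))
E
python3 - <<'E'
from h import *
import pickle
print(ctrl.read_state())
for n in ('top','scene'):
    f=grab(n,n+'0'); pickle.dump(f,open(n+'0.pkl','wb'))
    V=np.array(f['view']); print(n,-V[:3,:3].T@V[:3,3], V[2,:3])
E
```

```text
pics
{'clock': 0.0, 'qpos': array([-76.52039495,  23.94848996,  -0.59001733,  92.48759395,
         0.26929771,  63.63710319,  -3.03804232]), 'qvel': array([-0.09439416, -0.02155493,  0.00457607, -0.00516675,  0.1364222 ,
        0.02531328, -0.2031626 ]), 'joint_efforts': array([-7.20357621e-04, -8.64456224e+01,  6.78863022e-01, -4.34895015e+01,
        1.90399593e-02,  7.21125994e-03,  5.49466819e-07]), 'tcp_pos': array([170.69238333, 600.86336531, 230.64019483]), 'ee_rot': array([-1.79928377e+02,  5.45053232e-03,  1.64141467e+02]), 'contact_force': array([0.03391776, 0.41519351, 0.23330861]), 'moment': array([ 0.00434884, -0.07129936,  0.01470476]), 'width': 85.36303192111991}
top [ 340.88242848  -10.62846126 1178.33626043] [ 0.18803776  0.01870657 -0.98198364]
scene [1358.74372611 -255.34332055 1178.08009602] [-0.62153398  0.1861633  -0.76094595]
```

View pics/top0.png

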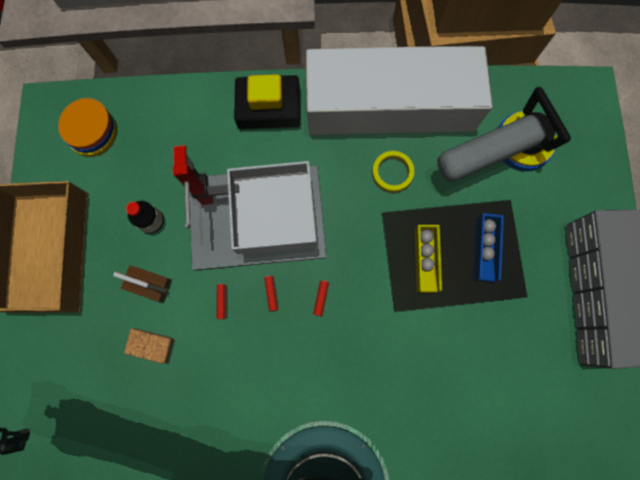

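View pics/scene0.png

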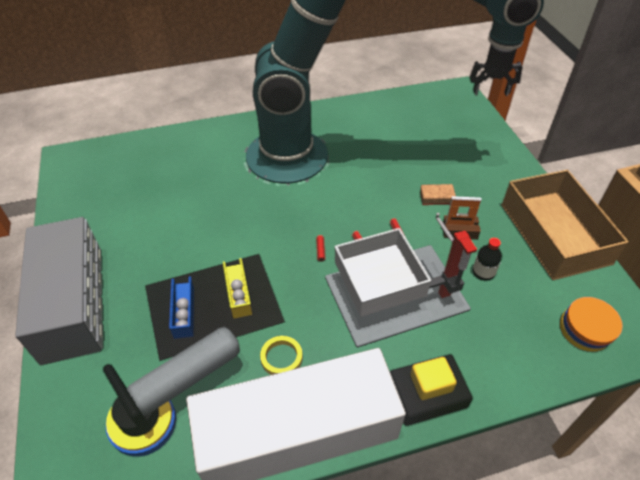

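```bash
python3 - <<'E'
from h import *
import pickle
f=pickle.load(open('top0.pkl','rb')); im=f['img']; g=pickle.load(open('scene0.pkl','rb'))
crop(im,90,140,340,370,2.6,'tc1'); crop(im,375,190,535,315,4,'tc2'); crop(g['img'],320,170,510,350,3.3,'sc1')
hsv=cv2.cvtColor(im,cv2.COLOR_BGR2HSV);H,S,V=cv2.split(hsv)
red=(((H<6)|(H>174))&(S>150)&(V>60)).astype(np.uint8)
n,l,st,c=cv2.connectedComponentsWithStats(red)
for i in range(1,n):
    if st[i,4]>60:
        p=np.argwhere(l==i)[:,::-1].astype(np.float32); w=pix2w(f,p,15)[:,:2].astype(np.float32)
        print('red',c[i],st[i,4],cv2.minAreaRect(w))
for nm,m in (('blue',(abs(H.astype(int)-113)<10)&(S>150)&(V>60)),('yel',(abs(H.astype(int)-29)<6)&(S>150)&(V>80))):
    n,l,st,c=cv2.connectedComponentsWithStats(m.astype(np.uint8))
    for i in range(1,n):
        if st[i,4]>150 and 380<c[i][0]<540 and c[i][1]>195:
            p=np.argwhere(l==i)[:,::-1].astype(np.float32); w=pix2w(f,p,40)[:,:2].astype(np.float32)
            r=cv2.minAreaRect(w); print(nm,c[i],r,cv2.boxPoints(cv2.minAreaRect(p)).tolist())
E
```

```text
red [179.85677083 161.03385417] 384 ((769.2222900390625, 336.7455749511719), (76.16484832763672, 35.28013229370117), 2.01715350151062)
red [132.76923077 208.22377622] 143 ((649.6464233398438, 450.12310791015625), (33.102848052978516, 30.405271530151367), 3.201507091522217)
red [270.66300366 292.996337  ] 273 ((437.7953186035156, 112.32779693603516), (80.00431060791016, 18.771997451782227), 8.68423843383789)
red [320.73484848 297.51893939] 264 ((424.7100830078125, -3.5457229614257812), (18.172569274902344, 78.84217834472656), 77.29448699951172)
red [220.84083045 301.11418685] 289 ((421.282470703125, 228.7156524658203), (79.16397094726562, 18.932910919189453), 0.5307775735855103)
blue [490.45257453 253.25609756] ((529.4002075195312, -401.34326171875), (52.89997863769531, 159.01449584960938), 82.0110855102539) [[477.8689880371094, 280.22760009765625], [481.8414001464844, 212.69656372070312], [504.5276184082031, 214.03103637695312], [500.5552062988281, 281.56207275390625]]
yel [429.23614458 263.93493976] ((509.0965576171875, -255.2654266357422), (51.94840621948242, 155.77066040039062), 88.32010650634766) [[417.1192626953125, 224.05528259277344], [439.6585693359375, 223.3923797607422], [441.64300537109375, 290.8634033203125], [419.10369873046875, 291.52630615234375]]
```

View pics/tc1.png

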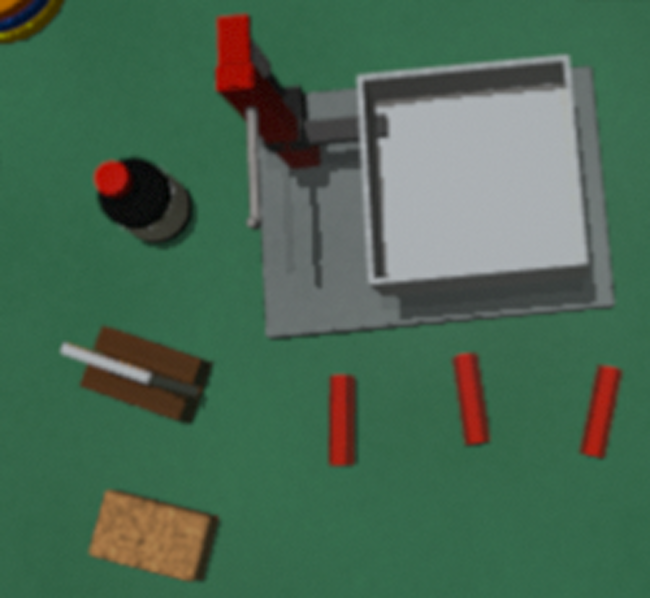

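View pics/tc2.png

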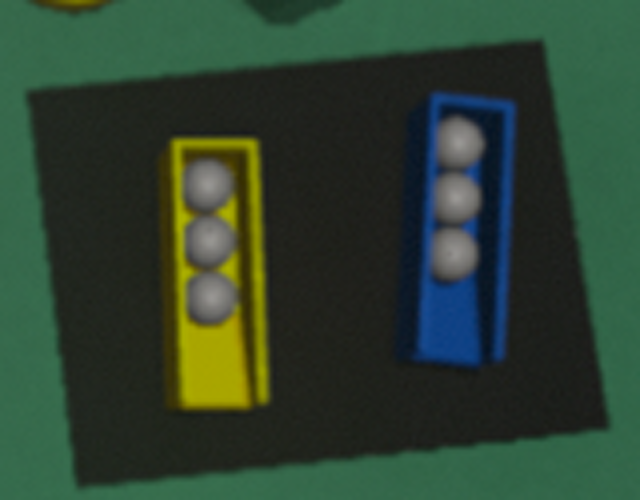

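View pics/sc1.png

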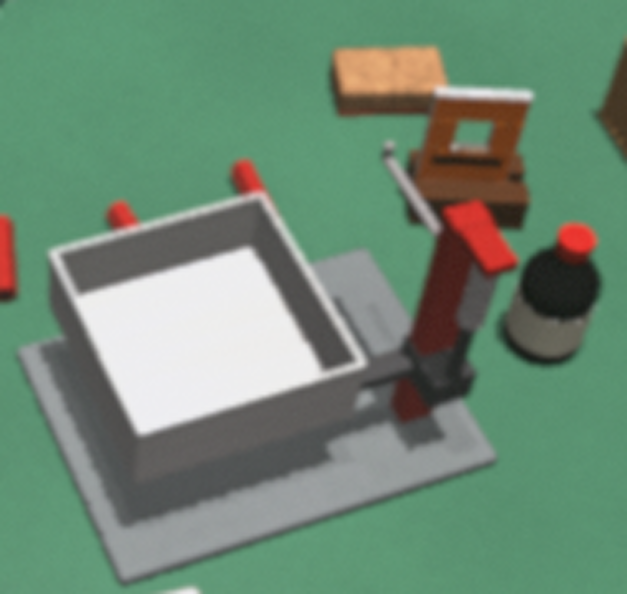

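```bash
python3 - <<'E'
from h import *
import pickle
from scipy.optimize import least_squares
f=pickle.load(open('top0.pkl','rb')); g=pickle.load(open('scene0.pkl','rb'))
T1=lambda a:np.array(a,float)/2.6+[90,140]
T2=lambda a:np.array(a,float)/4+[375,190]
S1=lambda a:np.array(a,float)/3.3+[320,170]
def fit(name,x0,loc,obs):  # loc Nx3 local; obs list of (cam,idx,pix)
    loc=np.array(loc,float)
    def W(p):
        c,s=np.cos(p[2]),np.sin(p[2]);return np.c_[p[0]+c*loc[:,0]-s*loc[:,1],p[1]+s*loc[:,0]+c*loc[:,1],loc[:,2]+(p[3] if len(p)>3 else 0)]
    r=lambda p:np.concatenate([(w2pix(cm,W(p)[ix])-px).ravel() for cm,ix,px in obs])
    q=least_squares(r,x0); print(name,np.round(q.x[:2],1),'yaw',round(np.degrees(q.x[2]),2),np.round(q.x[3:],1),'res',np.round(q.fun,1)); return q.x
loc=[[-105,210,12],[-105,-110,12],[125,-110,12],[-89,89,144],[-89,-89,144],[89,89,144],[89,-89,144],[-45,165,216]]
fit('scale',[520,100,0],loc,[(f,list(range(8)),T1([[266,337],[612,305],[592,68],[373,284],[590,267],[358,75],[570,57],[254,220]])),
  (g,[3,4,5,6,1,2],S1([[264,194],[52,252],[360,365],[137,480],[22,352],[125,578]]))])
fit('mat',[530,-330,0],[[120,160,3],[120,-160,3],[-120,-160,3],[-120,160,3]],[(f,[0,1,2,3],T2([[28,92],[543,42],[608,428],[78,487]]))])
sl=[[75,24,53],[75,-24,53],[-75,-24,53],[-75,24,53]]
fit('yel',[510,-255,0],sl,[(f,[0,1,2,3],T2([[171,141],[260,140],[269,403],[177,407]]))])
fit('blu',[530,-400,0],sl,[(f,[0,1,2,3],T2([[431,93],[515,102],[504,360],[412,358]]))])
# tag top edge ends, centre thickness
fit('tag',[430,330,0,0],[[0,40,130],[0,-40,130]],[(f,[0,1],T1([[64,348],[150,379]])),(g,[1,0],S1([[434,92],[532,97]]))])
st=ctrl.read_state();print(st['tcp_pos'],st['ee_rot'])
E
```

```text
scale [618.2  98.1] yaw 4.28 [] res [ -0.3  -0.5   1.1  -1.2  -0.6  -2.8  -1.5  -1.1  -0.9  -2.8  -0.8  -0.9
  -1.1  -2.2  -1.4  -0.6  -1.9  -0.3  -2.3   0.3   0.8   0.3  -0.7 -13.
  -3.3  -0.9  -2.2   1.6]
mat [ 518.8 -323.5] yaw 4.41 [] res [-0.4 -0.6  0.2 -0.8  0.7  0.7 -0.4  0.6]
yel [ 505.5 -253.6] yaw -1.73 [] res [ 0.6  0.2 -0.9  0.6 -0.8  0.2  1.  -0.9]
blu [ 527.5 -397.6] yaw -7.86 [] res [ 0.1  0.6 -0.6  0.7 -0.9  0.3  1.3 -1.5]
tag [461.7 402.5] yaw -19.86 [2.4] res [-1.  -0.3 -0.8 -0.2 -0.8  0.3 -1.4  0.4]
[170.7496852  600.89849423 230.75542518] [-1.79938074e+02  6.53119373e-03  1.64139557e+02]
```

```bash
python3 - <<'E'
from h import *
import pickle
from scipy.optimize import least_squares
f=pickle.load(open('top0.pkl','rb')); g=pickle.load(open('scene0.pkl','rb'))
T1=lambda a:np.array(a,float)/2.6+[90,140]
S1=lambda a:np.array(a,float)/3.3+[320,170]
loc=np.array([[-105,210,12],[-105,-110,12],[125,-110,12],[-89,89,144],[-89,-89,144],[89,89,144],[89,-89,144],[-45,165,216]],float)
def W(p):
    c,s=np.cos(p[2]),np.sin(p[2]);return np.c_[p[0]+c*loc[:,0]-s*loc[:,1],p[1]+s*loc[:,0]+c*loc[:,1],loc[:,2]]
obs=[(f,list(range(8)),T1([[266,337],[612,305],[592,68],[373,284],[590,267],[358,75],[570,57],[254,220]])),
  (g,[3,4,5,6,1,2],S1([[264,194],[52,252],[362,362],[138,436],[22,352],[125,578]]))]
r=lambda p:np.concatenate([(w2pix(cm,W(p)[ix])-px).ravel() for cm,ix,px in obs])
q=least_squares(r,[620,100,0],loss='soft_l1');p=q.x
print(p[:2],np.degrees(p[2]),np.round(r(p),1)); print(W(p).round(1))
E
```

```text
[615.80198387  98.10709916] 3.999007016278424 [-0.6  0.1  1.   0.  -0.3 -1.6 -1.8 -0.2 -1.1 -1.5 -0.7 -0.1 -0.8 -1.
 -1.6  0.2 -2.  -0.9 -2.4 -0.6 -0.3  0.6 -1.5 -0.6 -3.4 -1.8 -2.8  0.7]
[[496.4 300.3  12. ]
 [518.7 -18.9  12. ]
 [748.2  -2.9  12. ]
 [520.8 180.7 144. ]
 [533.2   3.1 144. ]
 [698.4 193.1 144. ]
 [710.8  15.5 144. ]
 [559.4 259.6 216. ]]
```

{"fn": "play_rows", "kwargs": {
  "plan": [
    [[0.04,-0.03,0.0],-2],
    [[0.04,-0.03,0.0],0],
    [[0.04,-0.03,0.0],0],
    [[0.03,-0.03,0.0],0],
    [[0.02,-0.04,0.0],0],
    [[0.0,-0.04,0.0],0],
    [[0.0,-0.04,0.0],0],
    [[0.0,-0.04,0],0]
  ]
}}

```text
clock: 0.9
tcp_pos: [340.6, 319.4, 230.9]
ee_rot: [-180.0, -0.0, 162.1]
contact_force: [1.1, -0.1, -0.1]
width: 85.6
```

{"fn": "play_rows", "kwargs": {
  "plan": [
    [[0.03,-0.03,0.0],6],
    [[0.03,-0.03,0.0],6],
    [[0.02,-0.03,-0.01],6.4],
    [[0.0,0.0,-0.03],0],
    [[0,0,0],0],
    [[0,0,0],0]
  ]
}}

```text
clock: 1.5
tcp_pos: [420.3, 231.6, 191.5]
ee_rot: [-180.0, -0.1, -179.5]
contact_force: [-0.3, -0.5, 0.2]
width: 85.1
```

```bash
python3 - <<'E'
from h import *
f=grab('wrist','w1'); s=ctrl.read_state(); print(s['tcp_pos'],s['ee_rot'],s['width'])
V=np.array(f['view']); print(-V[:3,:3].T@V[:3,3], V[2,:3])
H,S,Vv=cv2.split(cv2.cvtColor(f['img'],cv2.COLOR_BGR2HSV))
red=(((H<6)|(H>174))&(S>150)&(Vv>60)).astype(np.uint8)
n,l,st,c=cv2.connectedComponentsWithStats(red)
for i in range(1,n):
    if st[i,4]>200:
        p=np.argwhere(l==i)[:,::-1].astype(np.float32); w=pix2w(f,p,15)[:,:2].astype(np.float32)
        print('red',c[i],st[i],cv2.minAreaRect(w))
E
```

```text
[420.62429523 232.00409192 192.08782962] [ 1.79989899e+02  7.33287950e-03 -1.79424788e+02] 84.93616400392348
[338.00806337 230.25735068 333.56237395] [ 0.31797639  0.00212488 -0.94809625]
red [320.51631579 210.70894737] [ 309  167   25   91 1900] ((420.7765197753906, 231.52969360351562), (20.413249969482422, 80.7460708618164), 89.99420928955078)
red [ 64.83171206 214.43822957] [  53  171   26   88 2056] ((424.8092956542969, 0.9635963439941406), (22.947124481201172, 83.12799072265625), 77.38780212402344)
red [190.68045862 229.13609172] [ 170  185   42   90 2006] ((437.7381591796875, 116.45514678955078), (81.24652862548828, 21.193233489990234), 8.15286922454834)
red [529.53441296 474.43319838] [515 467  28  13 247] ((737.728759765625, 487.0819091796875), (35.14401626586914, 20.40782356262207), 85.90421295166016)
```

View pics/w1.png

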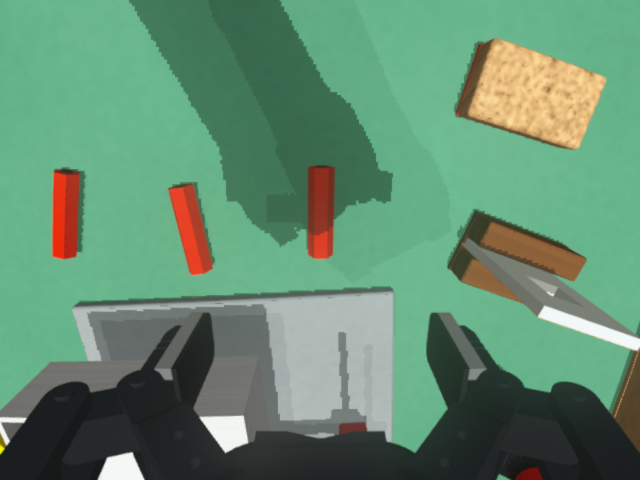

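{"fn": "play_rows", "kwargs": {
  "plan": [
    [[0.0,0.0,-0.05],0],
    [[0.0,0.0,-0.05],0],
    [[0,0,-0.05],0],
    [[0,0,-0.025],0],
    [[0,0,-0.012],0],
    [[0,0,0],0]
  ]
}}

```text
clock: 2.15
tcp_pos: [420.7, 231.8, 4.1]
ee_rot: [-180.0, -0.0, -179.4]
contact_force: [0.8, 0.6, 0.5]
width: 85.4
```

{"fn": "play_rows", "kwargs": {
  "plan": [
    [[0.0,0.0,0.0],0],
    [[0.0,0.0,0.0],0],
    [[0,0,0],0],
    [[0,0,0],0],
    [[0,0,0],0],
    [[0,0,0],0],
    [[0,0,0],0],
    [[0,0,0],0]
  ],
  "hand": -1
}}

```text
clock: 2.95
tcp_pos: [421.1, 231.4, 5.1]
ee_rot: [180.0, 0.0, -179.5]
contact_force: [-4.6, -1.4, 19.4]
width: 20.3
```

```bash
python3 - <<'E'
from h import *
f=eyes.grab_frame('wrist')
import pickle
t=pickle.load(open('top0.pkl','rb'));g=pickle.load(open('scene0.pkl','rb'))
print(ctrl.read_state()['tcp_pos'])
# where the three cams put base plate corners
print('top',pix2w(t,np.array([[266,337],[612,305],[592,68]])/2.6+[90,140],12).round(1))
print('toprim',pix2w(t,np.array([[373,284],[590,267],[358,75],[570,57]])/2.6+[90,140],144).round(1))
print('scene',pix2w(g,np.array([[22,352],[125,578]])/3.3+[320,170],12).round(1))
print('scenerim',pix2w(g,np.array([[264,194],[52,252],[362,362],[138,436]])/3.3+[320,170],144).round(1))
E
```

```text
[421.11563178 231.42283867   5.11116224]
top [[496.5 298.9  12. ]
 [518.8 -16.7  12. ]
 [743.9  -3.6  12. ]]
toprim [[520.3 176.9 144. ]
 [530.1   1.  144. ]
 [698.2 191.6 144. ]
 [708.5  13.7 144. ]]
scene [[527.1 -11.8  12. ]
 [748.2   4.3  12. ]]
scenerim [[525.2 184.6 144. ]
 [536.8   8.4 144. ]
 [696.9 194.5 144. ]
 [713.3  18.4 144. ]]
```

{"fn": "play_rows", "kwargs": {
  "plan": [
    [[0.0,0.0,0.05],0],
    [[0.0,0.0,0.05],0],
    [[0.03,-0.01,0.05],0],
    [[0.04,-0.017,0.025],4],
    [[0.04,-0.02,0],0],
    [[0.04,-0.02,0],0],
    [[0.041,-0.015,0],0],
    [[0,0,0],0]
  ]
}}

```text
clock: 3.8
tcp_pos: [610.7, 147.1, 171.2]
ee_rot: [-179.9, 0.1, -175.7]
contact_force: [-1.5, 0.0, 0.0]
width: 20.0
```

```bash
python3 - <<'E'
from h import *
f=grab('wrist','w2'); s=ctrl.read_state(); print(s['tcp_pos'],s['ee_rot'],s['width'])
E
```

```text
[608.50892473 148.83138108 170.94536374] [-1.79933208e+02 -2.04344104e-03 -1.75632856e+02] 20.08806538511467
```

View pics/w2.png

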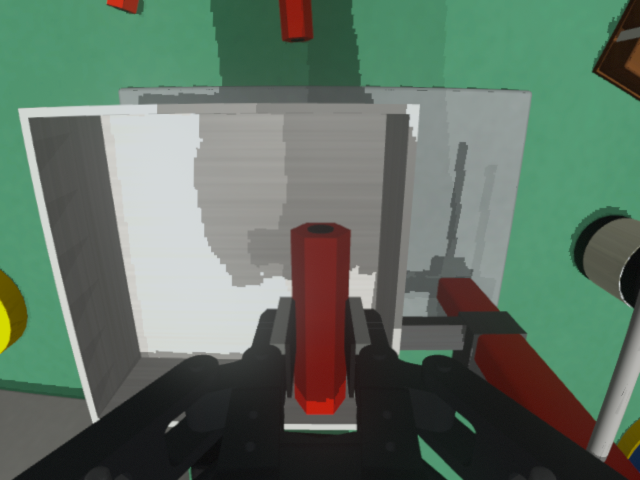

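```bash
python3 - <<'E'
from h import *
f=eyes.grab_frame('wrist'); s=ctrl.read_state(); print(s['tcp_pos'])
a=pix2w(f,[[20,108],[419,104]],144);b=pix2w(f,[[120,89],[531,91]],12)
for p,q,l in ((a[0],a[1],[[-89,-89],[-89,89]]),(b[0],b[1],[[-105,-110],[-105,210]])):
    d=q-p; yaw=np.arctan2(-d[0],d[1]); c,sn=np.cos(yaw),np.sin(yaw)
    L=np.array(l,float); W=L@np.array([[c,sn],[-sn,c]])
    print(p.round(1),q.round(1),np.hypot(*d[:2]),np.degrees(yaw),((p+q)[:2]/2-W.mean(0)).round(1))
E
```

```text
[607.16092378 150.10514428 170.94102013]
[531.2   8.3 144. ] [518.9 183.7 144. ] 175.8128340240536 4.040709795686609 [613.8 102.3]
[517.7 -11.7  12. ] [495.2 301.3  12. ] 313.7897315472919 4.1095594413177805 [614.8 102.4]
```

{"fn": "play_rows", "kwargs": {
  "plan": [
    [[0.004,0.0,-0.03],0],
    [[0.0,0.0,-0.03],0],
    [[0.0,0.0,-0.018],0],
    [[0,0,0],0]
  ]
}}

```text
clock: 4.3
tcp_pos: [609.0, 151.3, 91.5]
ee_rot: [-180.0, -0.2, -175.4]
contact_force: [-1.1, -0.5, 0.9]
width: 19.7
```

{"fn": "play_rows", "kwargs": {
  "plan": [
    [[0.0,0.0,0.0],0],
    [[0.0,0.0,0],0],
    [[0.0,0.0,0],0],
    [[0.0,0.0,0.03],0],
    [[0,0,0.04],0],
    [[0,0,0.03],0]
  ],
  "hand": -0.25
}}

```text
clock: 4.9
tcp_pos: [611.4, 151.1, 196.4]
ee_rot: [180.0, 0.1, -175.5]
contact_force: [0.1, -0.1, -0.5]
width: 32.3
```

{"fn": "play_rows", "kwargs": {
  "plan": [
    [[-0.04,-0.01,0.0],4],
    [[-0.045,-0.01,0.0],0],
    [[-0.045,-0.01,0.0],0],
    [[-0.043,-0.005,0],0],
    [[0,0,0],0],
    [[0,0,0],0]
  ],
  "hand": 0.2
}}

```text
clock: 5.5
tcp_pos: [438.1, 116.2, 194.5]
ee_rot: [179.9, 0.1, -171.4]
contact_force: [1.3, -0.2, 0.2]
width: 51.1
```

```bash
cat > red.py <<'E'
from h import *
f=eyes.grab_frame('wrist'); s=ctrl.read_state(); print(s['tcp_pos'],s['ee_rot'],s['width'])
H,S,Vv=cv2.split(cv2.cvtColor(f['img'],cv2.COLOR_BGR2HSV))
red=(((H<6)|(H>174))&(S>150)&(Vv>60)).astype(np.uint8)
n,l,st,c=cv2.connectedComponentsWithStats(red)
for i in range(1,n):
    if st[i,4]>200:
        p=np.argwhere(l==i)[:,::-1].astype(np.float32); w=pix2w(f,p,15)[:,:2].astype(np.float32)
        print('red',c[i].round(),st[i],np.round(np.r_[cv2.minAreaRect(w)[0],cv2.minAreaRect(w)[1],cv2.minAreaRect(w)[2]],1))
E
python3 red.py
```

```text
[438.84921479 116.23994087 194.35721365] [ 1.79964588e+02  1.22389495e-01 -1.71439283e+02] 51.40841601640726
red [608. 107.] [591  76  36  63 214] [310.6 342.6   4.9  55.3  78.6]
red [189. 175.] [ 166  129   47   92 2186] [424.9  -0.8  21.   80.6  76.5]
red [318. 208.] [ 307  165   24   90 1869] [437.8 114.3  80.3  19.9   8.1]
red [334. 420.] [322 403  25  35 554] [667.5 165.6  50.3  21.7   3.4]
red [451. 466.] [445 447  14  33 202] [717.1 311.3  57.4  10.5  29.4]
```

{"fn": "play_rows", "kwargs": {
  "plan": [
    [[0.0,-0.0015,-0.05],0],
    [[0.0,0.0,-0.05],0],
    [[0,0,-0.05],0],
    [[0,0,-0.028],0],
    [[0,0,-0.01],0],
    [[0,0,0],0]
  ]
}}

```text
clock: 6.15
tcp_pos: [438.3, 114.1, 4.7]
ee_rot: [-180.0, -0.1, -171.5]
contact_force: [0.1, 1.1, 1.1]
width: 51.5
```

{"fn": "play_rows", "kwargs": {
  "plan": [
    [[0.0,0.0,0.0],0],
    [[0.0,0.0,0.0],0],
    [[0,0,0],0],
    [[0,0,0],0],
    [[0,0,0],0],
    [[0,0,0],0]
  ],
  "hand": -1
}}

```text
clock: 6.75
tcp_pos: [439.2, 114.7, 7.2]
ee_rot: [180.0, 0.2, -171.5]
contact_force: [-2.3, -1.0, 12.7]
width: 20.1
```

{"fn": "play_rows", "kwargs": {
  "plan": [
    [[0.0,0.0,0.05],0],
    [[0.0,0.0,0.05],-8.5],
    [[0.03,0,0.05],-8.5],
    [[0.03,-0.005,0.025],-8.5],
    [[0.03,-0.005,0],-8.5],
    [[0.03,-0.005,0],-8.5],
    [[0.03,-0.005,0],-8.5],
    [[0.03,-0.005,0],-8.5]
  ]
}}

```text
clock: 7.55
tcp_pos: [615.1, 89.3, 175.0]
ee_rot: [179.9, 0.0, 128.7]
contact_force: [-0.0, -0.0, 0.9]
width: 20.1
```

{"fn": "play_rows", "kwargs": {
  "plan": [
    [[0.03,-0.005,0.0],-8.5],
    [[0.018,0.0,0.0],-8.5],
    [[0,0,0],-8.5],
    [[0,0,0],-8.5],
    [[0,0,0],0],
    [[0,0,0],0]
  ]
}}

```text
clock: 8.15
tcp_pos: [661.8, 84.6, 174.2]
ee_rot: [180.0, -0.0, 95.3]
contact_force: [0.8, 0.1, 0.2]
width: 19.8
```

{"fn": "play_rows", "kwargs": {
  "plan": [
    [[0.003,0.0,-0.03],-1],
    [[0.0,0.0,-0.03],0],
    [[0.0,0.0,-0.022],0],
    [[0,0,0],0]
  ]
}}

```text
clock: 8.55
tcp_pos: [663.3, 84.4, 89.2]
ee_rot: [-179.8, -0.0, 94.3]
contact_force: [-0.3, -0.1, -0.5]
width: 19.7
```

{"fn": "play_rows", "kwargs": {
  "plan": [
    [[0.0,0.0,0.0],0],
    [[0.0,0.0,0],0],
    [[0.0,0.0,0],0],
    [[0.0,0.0,0.03],0],
    [[0,0,0.04],0],
    [[0,0,0.03],0]
  ],
  "hand": -0.25
}}

```text
clock: 9.15
tcp_pos: [665.3, 84.1, 194.4]
ee_rot: [179.9, -0.0, 94.1]
contact_force: [0.6, -0.4, -0.2]
width: 32.2
```

{"fn": "play_rows", "kwargs": {
  "plan": [
    [[-0.02,0.0,0.0],8.5],
    [[-0.03,-0.01,0],8.5],
    [[-0.035,-0.01,0],8.5],
    [[-0.035,-0.015,0.0],8.5],
    [[-0.035,-0.015,0],8.5],
    [[-0.035,-0.015,0],8.5],
    [[-0.03,-0.015,0],8.5],
    [[-0.02,-0.006,0],8.5]
  ],
  "hand": 0.2
}}

```text
clock: 9.95
tcp_pos: [423.2, -2.9, 192.1]
ee_rot: [179.9, 0.1, 162.3]
contact_force: [0.3, -0.1, 0.1]
width: 51.3
```

{"fn": "play_rows", "kwargs": {
  "plan": [
    [[0.0,0.0,0.0],6],
    [[0,0,0],0],
    [[0,0,0],0]
  ]
}}

```text
clock: 10.25
tcp_pos: [425.3, -1.7, 191.9]
ee_rot: [180.0, 0.1, 167.9]
contact_force: [-0.1, -0.0, 0.5]
width: 51.3
```

```bash
python3 red.py
```

```text
[425.26390742  -1.64794426 191.6784278 ] [1.79990954e+02 4.73710755e-02 1.67869114e+02] 51.454662698976115
red [320. 208.] [ 308  165   25   91 1819] [424.4  -2.3  20.4  80.6  77.3]
red [635. 389.] [631 372   9  33 249] [694.7 298.4  51.2   9.8   6.8]
red [544. 386.] [528 375  27  30 394] [663.6 197.2  49.6  21.7  33.6]
red [466. 467.] [ 443  451   50   29 1017] [760.  100.7  45.7  57.5   4.8]
```

{"fn": "play_rows", "kwargs": {
  "plan": [
    [[0.0,0.0,-0.05],0],
    [[0.0,0.0,-0.05],0],
    [[0,0,-0.05],0],
    [[0,0,-0.026],0],
    [[0,0,-0.01],0],
    [[0,0,0],0]
  ]
}}

```text
clock: 10.9
tcp_pos: [424.5, -1.9, 4.7]
ee_rot: [-179.9, -0.1, 168.0]
contact_force: [0.7, 0.8, 0.6]
width: 50.9
```

{"fn": "play_rows", "kwargs": {
  "plan": [
    [[0.0,0.0,0.0],0],
    [[0.0,0.0,0.0],0],
    [[0,0,0],0],
    [[0,0,0],0],
    [[0,0,0],0],
    [[0,0,0],0]
  ],
  "hand": -1
}}

```text
clock: 11.5
tcp_pos: [425.8, -1.5, 7.0]
ee_rot: [179.9, 0.1, 168.0]
contact_force: [-3.1, -0.3, 17.3]
width: 20.2
```

{"fn": "play_rows", "kwargs": {
  "plan": [
    [[0.0,0.0,0.05],0],
    [[0.0,0.0,0.05],-8.5],
    [[0.0,0,0.05],-8.5],
    [[0.03,0.016,0.025],-8.5],
    [[0.03,0.016,0],-8.5],
    [[0.03,0.016,0],-8.5],
    [[0.03,0.016,0],-8.5],
    [[0.021,0.016,0],-8.5]
  ]
}}

```text
clock: 12.3
tcp_pos: [567.5, 79.4, 180.5]
ee_rot: [179.9, -0.0, 108.4]
contact_force: [-1.2, -0.4, -0.2]
width: 19.8
```

{"fn": "play_rows", "kwargs": {
  "plan": [
    [[0.0,0.0,0.0],-8.5],
    [[0.0,0.0,0.0],-6],
    [[0,0,0],0],
    [[0,0,0],0]
  ]
}}

```text
clock: 12.7
tcp_pos: [565.8, 78.6, 179.9]
ee_rot: [180.0, -0.0, 94.5]
contact_force: [0.4, -0.3, -1.8]
width: 19.9
```

{"fn": "play_rows", "kwargs": {
  "plan": [
    [[0.0,0.0,-0.03],0],
    [[0.0,0.0,-0.03],0],
    [[0.0,0.0,-0.03],0],
    [[0,0,0],0]
  ]
}}

```text
clock: 13.1
tcp_pos: [564.2, 78.2, 86.9]
ee_rot: [-179.8, 0.0, 94.4]
contact_force: [-0.5, 0.3, 2.0]
width: 19.8
```

{"fn": "play_rows", "kwargs": {
  "plan": [
    [[0.0,0.0,0.0],0],
    [[0.0,0.0,0],0],
    [[0.0,0.0,0],0],
    [[0.0,0.0,0.03],0],
    [[0,0,0.04],0],
    [[0,0,0.04],0]
  ],
  "hand": -0.25
}}

```text
clock: 13.7
tcp_pos: [565.6, 78.1, 201.2]
ee_rot: [-180.0, 0.0, 94.3]
contact_force: [1.6, 0.1, -1.0]
width: 31.9
```

{"fn": "play_rows", "kwargs": {
  "plan": [
    [[-0.02,-0.03,0.0],8.5],
    [[-0.02,-0.04,0],8.5],
    [[-0.02,-0.04,0],8.5],
    [[-0.01,-0.045,0.0],8.5],
    [[0,-0.045,0],8.5],
    [[0,-0.045,0],8.5],
    [[0,-0.045,0],8.5],
    [[0,-0.035,0],8.5]
  ],
  "hand": 1
}}

```text
clock: 14.5
tcp_pos: [497.1, -229.2, 200.1]
ee_rot: [180.0, 0.1, 158.9]
contact_force: [0.4, 0.5, 0.1]
width: 85.3
```

{"fn": "play_rows", "kwargs": {
  "plan": [
    [[0.0,0.0,0.0],8.5],
    [[0,0,0],7.5],
    [[0,0,0],0],
    [[0,0,0],0]
  ]
}}

```text
clock: 14.9
tcp_pos: [497.5, -227.2, 199.8]
ee_rot: [180.0, 0.1, 174.4]
contact_force: [-0.4, -1.2, -0.3]
width: 85.7
```

```bash
python3 - <<'E'
from h import *
import pickle
f=grab('wrist','w3'); s=ctrl.read_state(); print(s['tcp_pos'],s['ee_rot'],s['width']); pickle.dump(f,open('w3.pkl','wb'))
E
```

```text
[ 497.4853993  -227.03485944  199.64950671] [-1.79995515e+02  4.36430855e-02  1.74386904e+02] 85.27807913788374
```

View pics/w3.png

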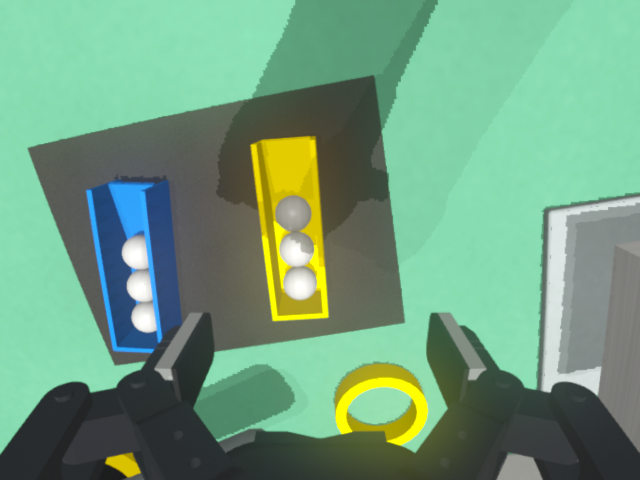

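```bash
python3 - <<'E'
from h import *
import pickle
from scipy.optimize import least_squares
f=pickle.load(open('w3.pkl','rb'))
def fit(n,x0,loc,px):
    loc=np.array(loc,float);px=np.array(px,float)
    def W(p):
        c,s=np.cos(p[2]),np.sin(p[2]);return np.c_[p[0]+c*loc[:,0]-s*loc[:,1],p[1]+s*loc[:,0]+c*loc[:,1],loc[:,2]]
    q=least_squares(lambda p:(w2pix(f,W(p))-px).ravel(),x0);print(n,q.x[:2].round(1),np.degrees(q.x[2]).round(2),q.fun.round(1))
sl=[[75,-24,53],[75,24,53],[-75,-24,53],[-75,24,53]]
fit('yel',[505,-253,0],sl,[[274,321],[328,318],[251,145],[317,137]])
fit('blu',[527,-397,-.1],sl[:1]+sl[2:],[[115,350],[88,190],[169,182]])
fit('mat',[518,-323,0],[[120,160,3],[-120,-160,3],[-120,160,3]],[[405,323],[30,148],[375,76]])
E
```

```text
yel [ 507.6 -250.6] -1.61 [-0.3 -0.7  0.7 -1.   0.8 -1.  -1.1  2.2]
blu [ 527.3 -388. ] -9.84 [  2.5  -2.9  10.   -5.1 -11.7   6.6]
mat [ 521.5 -320.2] 4.42 [ 1.3  1.1 -2.6  0.2  1.1 -0.3]
```

{"fn": "play_rows", "kwargs": {
  "plan": [
    [[0.0,-0.023,-0.03],4],
    [[0.0,0.0,-0.05],0],
    [[0,0,-0.05],0],
    [[0,0,-0.035],0],
    [[0,0,-0.014],0],
    [[0,0,0],0]
  ]
}}

```text
clock: 15.55
tcp_pos: [496.8, -249.9, 19.3]
ee_rot: [180.0, -0.1, 178.5]
contact_force: [0.5, 0.7, 0.5]
width: 85.3
```

{"fn": "play_rows", "kwargs": {
  "plan": [
    [[0.0,0.0,0.0],0],
    [[0.0,0.0,0.0],0],
    [[0,0,0],0],
    [[0,0,0],0],
    [[0,0,0],0],
    [[0,0,0],0]
  ],
  "hand": -1
}}

```text
clock: 16.15
tcp_pos: [498.4, -250.4, 22.0]
ee_rot: [-180.0, 0.2, 178.6]
contact_force: [-2.7, 2.1, 15.9]
width: 47.2
```

{"fn": "play_rows", "kwargs": {
  "plan": [
    [[0.0,0.0,0.01],0],
    [[0.0,0.0,0.02],0],
    [[0,0,0.03],0],
    [[0,0,0.03],0],
    [[0,0,0.03],0],
    [[0,0,0.03],0],
    [[0,0,0.02],0],
    [[0,0,0],0]
  ]
}}

```text
clock: 16.95
tcp_pos: [498.3, -250.6, 193.4]
ee_rot: [-179.9, 0.3, 178.6]
contact_force: [0.2, 0.3, -4.2]
width: 46.9
```

```bash
python3 - <<'E'
from h import *
s=ctrl.read_state(); print(s['tcp_pos'],s['ee_rot'],s['width'],s['contact_force'],s['moment'])
f=eyes.grab_frame('wrist');g=eyes.grab_frame('scene')
p=w2pix(g,[s['tcp_pos']])[0].astype(int); print(p)
a=cv2.resize(f['img'],(400,300)); b=cv2.resize(g['img'][p[1]-75:p[1]+75,p[0]-100:p[0]+100],(400,300))
cv2.imwrite('pics/c1.png',np.hstack([a,b]))
E
```

```text
[ 498.34796916 -250.63619153  193.397939  ] [-179.94116508    0.27133083  178.5790476 ] 46.9471836327157 [ 0.15522747  0.26233404 -4.16326966] [ 0.03776448  0.0881172  -0.04616513]
[227 243]
```

View pics/c1.png

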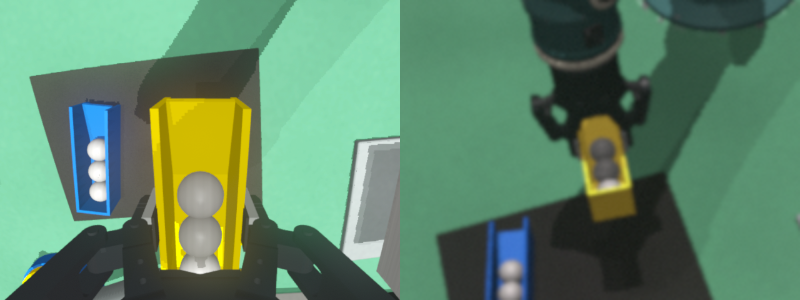

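{"fn": "play_rows", "kwargs": {
  "plan": [
    [[0.005,0.01,0.0],-7],
    [[0.01,0.02,0.0],-7],
    [[0.01,0.025,0.0],-7],
    [[0.01,0.025,0.0],-7],
    [[0.01,0.025,0.0],-7],
    [[0.01,0.025,0.0],-7],
    [[0.01,0.025,0.0],-7],
    [[0.01,0.025,0.0],-7]
  ]
}}

```text
clock: 17.85
tcp_pos: [572.0, -69.0, 188.8]
ee_rot: [-179.9, -0.0, 122.3]
contact_force: [1.2, -0.4, -4.5]
width: 47.2
```

{"fn": "play_rows", "kwargs": {
  "plan": [
    [[0.01,0.025,0.0],-7],
    [[0.01,0.025,0.0],-7],
    [[0.01,0.025,0.0],-7],
    [[0.01,0.025,0.0],-7],
    [[0.004,0.02,0.0],0],
    [[0.0,0.01,0.0],0],
    [[0.0,0.0,0.0],0]
  ]
}}

```text
clock: 18.55
tcp_pos: [615.8, 60.9, 189.1]
ee_rot: [-179.9, 0.0, 94.7]
contact_force: [0.1, -0.2, -4.9]
width: 47.1
```

{"fn": "play_rows", "kwargs": {
  "plan": [
    [[0.001,0.003,-0.01],0],
    [[0.0,0.0,-0.01],0],
    [[0.0,0.0,-0.01],0],
    [[0.0,0.0,-0.01],0],
    [[0.0,0.0,-0.01],0],
    [[0.0,0.0,-0.005],0],
    [[0.0,0.0,0.0],0]
  ]
}}

```text
clock: 19.25
tcp_pos: [617.2, 62.5, 134.6]
ee_rot: [-179.9, 0.0, 94.6]
contact_force: [-2.0, -1.1, -0.8]
width: 47.0
```

{"fn": "play_rows", "kwargs": {
  "plan": [
    [[0.0,0.0,-0.005],0],
    [[0.0,0.0,-0.005],0],
    [[0.0,0.0,-0.005],0],
    [[0.0,0.0,0.0],0]
  ]
}}

```text
clock: 19.65
tcp_pos: [618.4, 65.1, 120.9]
ee_rot: [179.9, -0.1, 94.7]
contact_force: [-2.6, 8.8, 10.9]
width: 47.4
```

```bash
cat > duo.py <<'E'
from h import *
import sys
s=ctrl.read_state(); print(s['tcp_pos'],s['ee_rot'],s['width'],s['contact_force'])
f=eyes.grab_frame('wrist');g=eyes.grab_frame('scene')
p=w2pix(g,[s['tcp_pos']])[0].astype(int)
a=cv2.resize(f['img'],(400,300)); b=cv2.resize(g['img'][p[1]-75:p[1]+75,p[0]-100:p[0]+100],(400,300),interpolation=cv2.INTER_CUBIC)
cv2.imwrite('pics/%s.png'%sys.argv[1],np.hstack([a,b]))
E
python3 duo.py c2
```

```text
[618.35947411  65.11209203 120.88609164] [ 1.79881272e+02 -1.38021183e-01  9.47068407e+01] 47.352307079196564 [-2.63136764  8.81406092 10.94497169]
```

View pics/c2.png

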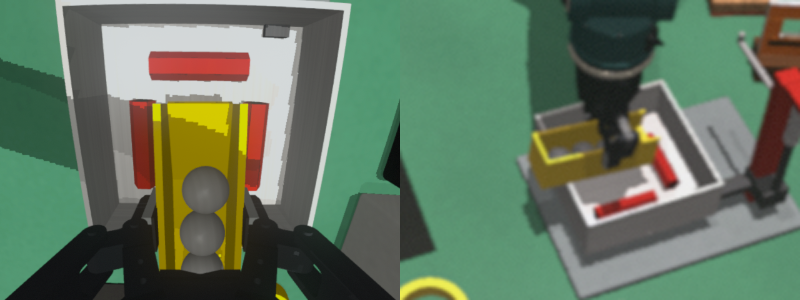

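{"fn": "play_rows", "kwargs": {
  "plan": [
    [[0.0,0.0,-0.005],0],
    [[0.0,0.0,-0.005],0],
    [[0.0,0.0,0.0],0]
  ]
}}

```text
clock: 20.05
tcp_pos: [618.7, 66.9, 111.1]
ee_rot: [179.8, -0.2, 94.8]
contact_force: [-1.9, 18.9, 15.5]
width: 47.3
```

{"fn": "play_rows", "kwargs": {
  "plan": [
    [[0.0,0.0,-0.005],0],
    [[0.0,0.0,-0.005],0],
    [[0.0,0.0,0.0],0]
  ]
}}

```text
clock: 20.35
tcp_pos: [618.8, 67.3, 101.0]
ee_rot: [179.8, -0.3, 94.8]
contact_force: [0.7, 20.1, 11.3]
width: 47.2
```

```bash
python3 duo.py c3
```

```text
[618.7891599   67.30446923 100.99769547] [179.82879391  -0.2586404   94.82394893] 47.18192141164762 [ 0.65470429 20.14899877 11.26710834]
```

View pics/c3.png

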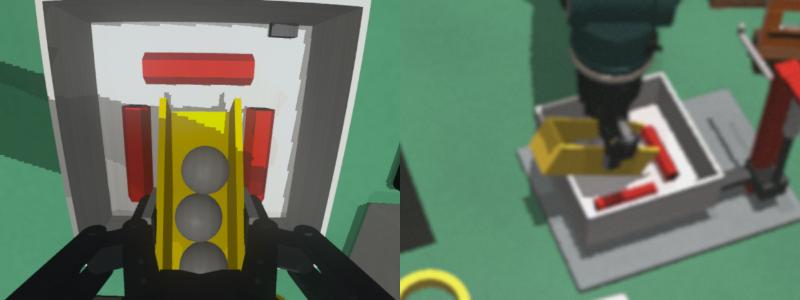

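{"fn": "play_rows", "kwargs": {
  "plan": [
    [[0.0,0.0,-0.005],0],
    [[0.0,0.0,-0.004],0],
    [[0.0,0.0,0.0],0],
    [[0.0,0.0,0.0],0],
    [[0.0,0.0,0.0],0],
    [[0.0,0.0,0.0],0]
  ]
}}

```text
clock: 21.05
tcp_pos: [619.3, 66.9, 93.5]
ee_rot: [179.8, -0.3, 94.8]
contact_force: [-6.1, 19.4, 31.7]
width: 47.0
```

```bash
python3 duo.py c4
```

```text
[619.26779051  66.91169357  93.54836442] [179.7602515   -0.28657417  94.77441733] 46.961704671068894 [-6.08712891 19.35487703 31.70616535]
```

View pics/c4.png

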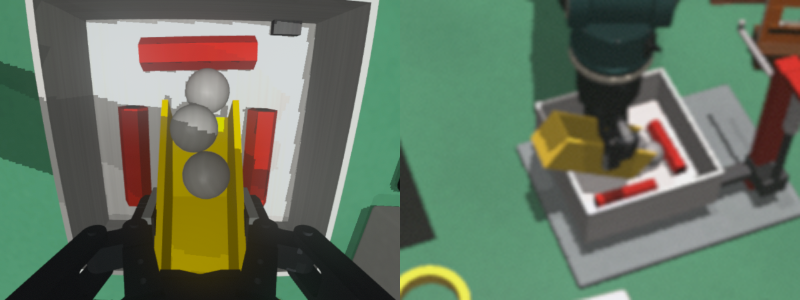

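{"fn": "play_rows", "kwargs": {
  "plan": [
    [[0.0,0.0,0.005],0],
    [[0.0,0.0,0.01],0],
    [[0.0,-0.005,0.01],0],
    [[0.0,-0.005,0.01],0],
    [[0.0,0.0,0.01],0],
    [[0.0,0.0,0.0],0],
    [[0.0,0.0,0.0],0],
    [[0.0,0.0,0.0],0]
  ]
}}

```text
clock: 21.95
tcp_pos: [617.2, 53.1, 135.8]
ee_rot: [-180.0, 0.0, 94.6]
contact_force: [0.3, 1.0, -0.2]
width: 47.1
```

{"fn": "play_rows", "kwargs": {
  "plan": [
    [[0.0,0.0,0.02],0],
    [[0.0,0.0,0.02],0],
    [[0.0,0.0,0.02],0],
    [[0.0,0.0,0.01],0],
    [[0.0,0.0,0.0],0],
    [[0.0,0.0,0.0],0],
    [[0.0,0.0,0.0],0],
    [[0.0,0.0,0.0],0]
  ]
}}

```text
clock: 22.75
tcp_pos: [617.1, 52.9, 205.4]
ee_rot: [-179.9, 0.0, 94.6]
contact_force: [0.1, -0.5, -0.7]
width: 46.9
```

```bash
python3 duo.py c5
```

```text
[617.07122267  52.8513129  205.36622244] [-1.79923407e+02  2.19773451e-02  9.45877532e+01] 46.89797636618906 [ 0.13333763 -0.47045171 -0.7343951 ]
```

{"fn": "play_rows", "kwargs": {
  "plan": [
    [[-0.01,-0.035,0.0],8],
    [[-0.01,-0.035,0.0],8],
    [[-0.015,-0.035,0.0],8],
    [[-0.015,-0.035,0.0],8],
    [[-0.015,-0.035,0.0],8],
    [[-0.015,-0.035,0.0],8],
    [[-0.015,-0.035,0.0],8],
    [[-0.015,-0.035,0.0],8]
  ]
}}

```text
clock: 23.65
tcp_pos: [506.6, -228.5, 206.2]
ee_rot: [-180.0, 0.0, 158.9]
contact_force: [1.4, -1.0, -0.9]
width: 47.2
```

{"fn": "play_rows", "kwargs": {
  "plan": [
    [[-0.007,-0.024,-0.03],8],
    [[0.0,0.0,-0.03],8],
    [[0.0,0.0,-0.03],4],
    [[0,0,-0.03],0],
    [[0,0,-0.015],0],
    [[0,0,-0.01],0],
    [[0,0,0],0]
  ]
}}

```text
clock: 24.35
tcp_pos: [500.2, -251.1, 60.7]
ee_rot: [-180.0, -0.0, 178.6]
contact_force: [-0.2, 1.0, -1.9]
width: 47.2
```

{"fn": "play_rows", "kwargs": {
  "plan": [
    [[0.0,0.0,-0.008],0],
    [[0.0,0.0,-0.008],0],
    [[0.0,0.0,-0.006],0],
    [[0,0,0.0],0]
  ]
}}

```text
clock: 24.75
tcp_pos: [506.1, -252.1, 42.3]
ee_rot: [-179.8, 0.6, 178.7]
contact_force: [12.5, 0.3, 27.6]
width: 46.7
```

{"fn": "play_rows", "kwargs": {
  "plan": [
    [[0.0,0.0,-0.005],0],
    [[0.0,0.0,-0.005],0],
    [[0,0,0.0],0]
  ]
}}

```text
clock: 25.05
tcp_pos: [505.1, -252.5, 32.1]
ee_rot: [-179.8, 0.5, 178.7]
contact_force: [5.1, 0.6, 29.8]
width: 47.1
```

{"fn": "play_rows", "kwargs": {
  "plan": [
    [[0.0,0.0,-0.004],0],
    [[0.0,0.0,-0.003],0],
    [[0,0,0.0],0]
  ]
}}

```text
clock: 25.35
tcp_pos: [504.0, -251.9, 24.3]
ee_rot: [-179.9, 0.4, 178.6]
contact_force: [8.8, 1.7, 20.2]
width: 46.9
```

```bash
python3 duo.py c6; python3 - <<'E'
import cv2,numpy as np
a=cv2.imread('pics/c5.png');b=cv2.imread('pics/c6.png');cv2.imwrite('pics/c56.png',np.vstack([a,b]))
E
```

```text
[ 503.98029244 -251.85497789   24.34107489] [-179.88543415    0.40023821  178.64365004] 46.92403424418324 [ 8.8016573   1.66143039 20.15692875]
```

View pics/c56.png

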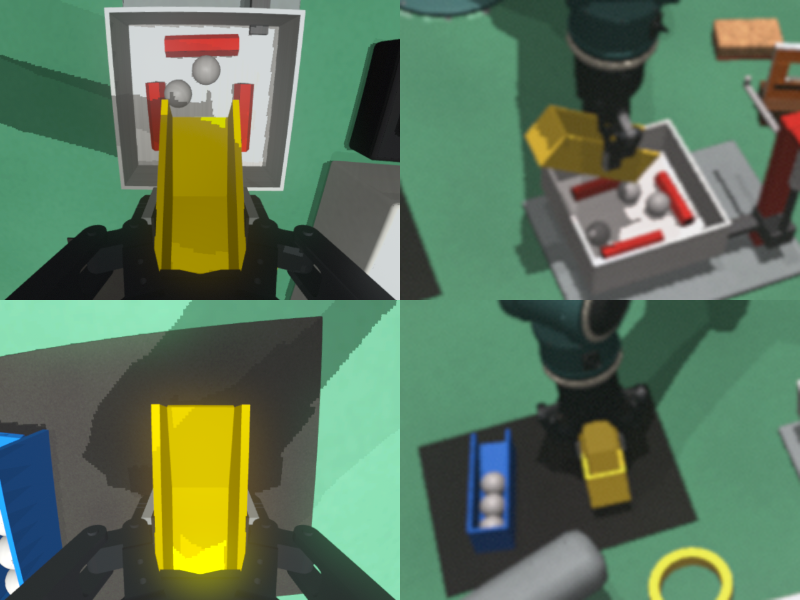

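{"fn": "play_rows", "kwargs": {
  "plan": [
    [[0.0,0.0,0.0],0],
    [[0.0,0.0,0.0],0],
    [[0,0,0.0],0],
    [[0,0,0.0],0],
    [[0,0,0.03],0],
    [[0,0,0.05],0],
    [[0,0,0.05],0],
    [[0,0,0.045],0]
  ],
  "hand": 1
}}

```text
clock: 26.25
tcp_pos: [500.1, -251.3, 199.4]
ee_rot: [-180.0, 0.0, 178.6]
contact_force: [0.5, 0.4, 1.4]
width: 85.4
```

{"fn": "play_rows", "kwargs": {
  "plan": [
    [[0.004,-0.03,0.0],-3],
    [[0.004,-0.03,0.0],-3],
    [[0.004,-0.03,0],0],
    [[0.003,-0.03,0],0],
    [[0,-0.021,0],0],
    [[0,0,0],0],
    [[0,0,0],0]
  ]
}}

```text
clock: 26.95
tcp_pos: [515.1, -392.2, 196.8]
ee_rot: [180.0, -0.0, 172.5]
contact_force: [0.8, 0.4, 0.5]
width: 85.4
```

```bash
python3 - <<'E'
from h import *
import pickle
f=grab('wrist','w7');pickle.dump(f,open('w7.pkl','wb')); s=ctrl.read_state(); print(s['tcp_pos'],s['ee_rot'])
H,S,V=cv2.split(cv2.cvtColor(f['img'],cv2.COLOR_BGR2HSV))
for nm,m in (('blue',(abs(H.astype(int)-110)<14)&(S>120)),('yel',(abs(H.astype(int)-28)<8)&(S>130))):
    n,l,st,c=cv2.connectedComponentsWithStats(m.astype(np.uint8))
    for i in range(1,n):
        if st[i,4]>1500: 
            p=np.argwhere(l==i)[:,::-1]; q=cv2.approxPolyDP(cv2.convexHull(p.astype(np.int32)),6,True)[:,0]
            print(nm,c[i].round(),st[i],q.tolist())
E
```

```text
[ 515.47321579 -391.50217965  196.92126806] [ 1.79975778e+02 -1.08327833e-02  1.72608205e+02]
blue [318. 222.] [ 285  141   66  183 8091] [[346, 141], [346, 321], [290, 323], [285, 146]]
blue [248. 416.] [ 199  403  103   31 1725] [[301, 433], [206, 426], [199, 415], [223, 404], [257, 404]]
yel [487. 197.] [  444   105    89   192 15140] [[531, 106], [520, 290], [465, 296], [446, 268], [446, 111]]
yel [543. 355.] [ 493  331   96   56 2583] [[588, 375], [581, 386], [511, 374], [493, 358], [520, 335], [549, 331], [582, 354]]
```

```bash
python3 - <<'E'
from h import *
import pickle
from scipy.optimize import least_squares
f=pickle.load(open('w7.pkl','rb'))
def fit(n,x0,loc,px):
    loc=np.array(loc,float);px=np.array(px,float)
    def W(p):
        c,s=np.cos(p[2]),np.sin(p[2]);return np.c_[p[0]+c*loc[:,0]-s*loc[:,1],p[1]+s*loc[:,0]+c*loc[:,1],loc[:,2]]
    q=least_squares(lambda p:(w2pix(f,W(p))-px).ravel(),x0);print(n,q.x[:2].round(1),np.degrees(q.x[2]).round(2),q.fun.round(1))
fit('blu',[527,-397,-.1],[[75,-24,53],[75,24,53],[-75,-24,53],[-75,24,53]],[[290,323],[346,321],[285,146],[346,141]])
fit('yel',[510,-252,0],[[75,24,53],[-75,24,53],[75,-24,53]],[[520,290],[531,106],[465,296]])
E
```

```text
blu [ 528.2 -397. ] -6.6 [ 0.7 -0.5  0.3  0.7 -2.4 -2.   1.6  1.9]
yel [ 520.3 -253.3] -1.33 [ 0.1  0.2  0.  -0.2 -0.1  0.2]
```

{"fn": "play_rows", "kwargs": {
  "plan": [
    [[0.003,-0.004,-0.03],0.4],
    [[0.0,0.0,-0.05],0],
    [[0,0,-0.05],0],
    [[0,0,-0.033],0],
    [[0,0,-0.012],0],
    [[0,0,0],0]
  ]
}}

```text
clock: 27.6
tcp_pos: [518.2, -395.2, 21.5]
ee_rot: [180.0, -0.1, 173.0]
contact_force: [1.0, -0.2, 0.7]
width: 84.9
```

{"fn": "play_rows", "kwargs": {
  "plan": [
    [[0.0,0.0,0.0],0],
    [[0.0,0.0,0.0],0],
    [[0,0,0],0],
    [[0,0,0],0],
    [[0,0,0],0],
    [[0,0,0],0]
  ],
  "hand": -1
}}

```text
clock: 28.2
tcp_pos: [519.3, -396.5, 24.2]
ee_rot: [-180.0, 0.1, 173.0]
contact_force: [-1.3, 3.6, 13.0]
width: 47.0
```

{"fn": "play_rows", "kwargs": {
  "plan": [
    [[0.0,0.0,0.01],0],
    [[0.0,0.0,0.02],0],
    [[0,0,0.03],0],
    [[0,0,0.03],0],
    [[0,0,0.03],0],
    [[0,0,0.03],0],
    [[0,0,0.02],0],
    [[0,0,0],0]
  ]
}}

```text
clock: 29.0
tcp_pos: [519.1, -397.0, 195.8]
ee_rot: [-179.9, 0.3, 173.0]
contact_force: [0.7, -1.3, -4.8]
width: 46.8
```

```bash
python3 - <<'E'
from h import *
f=grab('top','t8'); c=np.array([614.5,101.5]);a=np.radians(4.05);R=np.array([[np.cos(a),-np.sin(a)],[np.sin(a),np.cos(a)]])
# rectify pan floor plane ball-centre height z=72, offset top-cam bias (+3 in y)
g=np.linspace(-90,90,361); X,Y=np.meshgrid(g[::-1],g[::-1],indexing='ij')
P=np.c_[X.ravel(),Y.ravel()]@R.T+c-[1,4]
uv=w2pix(f,np.c_[P,np.full(len(P),72.)]).astype(np.float32)
im=cv2.remap(f['img'],uv[:,0].reshape(361,361),uv[:,1].reshape(361,361),cv2.INTER_CUBIC); cv2.imwrite('pics/r8.png',im)
h=cv2.HoughCircles(cv2.medianBlur(cv2.cvtColor(im,cv2.COLOR_BGR2GRAY),5),cv2.HOUGH_GRADIENT,1,40,param1=80,param2=14,minRadius=27,maxRadius=38)
for u,v,r in h[0]: print('x',90-v/2,'y',90-u/2,'r',r/2,im[int(v)%361,int(u)%361])
E
```

```text
x 20.25 y -52.75 r 16.9 [142 146 147]
x 3.25 y 35.75 r 15.4 [140 144 145]
x 28.25 y 67.25 r 16.45 [ 28  33 168]
x -19.75 y 9.25 r 15.35 [153 156 157]
x -28.25 y 63.75 r 14.3 [ 32  39 177]
```

View pics/r8.png

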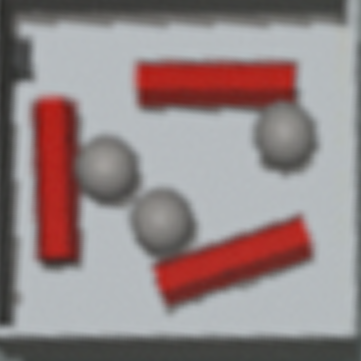

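{"fn": "play_rows", "kwargs": {
  "plan": [
    [[0.003,0.01,0.0],-2],
    [[0.006,0.02,0.0],-4],
    [[0.007,0.028,0.0],-5],
    [[0.007,0.03,0.0],-5],
    [[0.007,0.03,0.0],-5],
    [[0.007,0.03,0.0],-5],
    [[0.007,0.03,0.0],-5],
    [[0.007,0.03,0.0],-5]
  ]
}}

```text
clock: 29.85
tcp_pos: [568.8, -186.6, 190.9]
ee_rot: [-179.9, -0.1, 136.8]
contact_force: [0.5, -1.0, -5.4]
width: 47.0
```

{"fn": "play_rows", "kwargs": {
  "plan": [
    [[0.007,0.03,0.0],-5],
    [[0.007,0.03,0.0],-5],
    [[0.007,0.03,0.0],-5],
    [[0.007,0.03,0.0],-5],
    [[0.007,0.03,0.0],-5],
    [[0.007,0.03,0.0],-5],
    [[0.007,0.03,0.0],-5],
    [[0.007,0.02,0.0],-5]
  ]
}}

```text
clock: 30.65
tcp_pos: [624.9, 44.5, 190.7]
ee_rot: [-179.9, -0.0, 96.9]
contact_force: [0.6, 0.3, -4.6]
width: 46.8
```

{"fn": "play_rows", "kwargs": {
  "plan": [
    [[0.006,0.01,0.0],-3.4],
    [[0.0,0.0,0.0],0],
    [[0.0,0.0,0.0],0]
  ]
}}

```text
clock: 30.95
tcp_pos: [630.7, 51.2, 191.3]
ee_rot: [-179.9, 0.1, 93.7]
contact_force: [-0.9, -0.9, -4.7]
width: 46.8
```

{"fn": "play_rows", "kwargs": {
  "plan": [
    [[0.001,0.004,-0.01],0],
    [[0.0,0.0,-0.01],0],
    [[0.0,0.0,-0.01],0],
    [[0.0,0.0,-0.01],0],
    [[0.0,0.0,-0.01],0],
    [[0.0,0.0,0.0],0]
  ]
}}

```text
clock: 31.55
tcp_pos: [631.7, 55.7, 140.5]
ee_rot: [-179.9, 0.0, 93.6]
contact_force: [0.5, 0.6, -4.0]
width: 47.2
```

{"fn": "play_rows", "kwargs": {
  "plan": [
    [[0.0,0.0,-0.006],0],
    [[0.0,0.0,-0.006],0],
    [[0.0,0.0,-0.006],0],
    [[0.0,0.0,-0.004],0],
    [[0.0,0.0,0.0],0]
  ]
}}

```text
clock: 32.05
tcp_pos: [633.7, 59.0, 121.7]
ee_rot: [179.8, -0.2, 93.8]
contact_force: [-5.0, 16.8, 21.4]
width: 47.3
```

{"fn": "play_rows", "kwargs": {
  "plan": [
    [[0.0,0.0,-0.004],0],
    [[0.0,0.0,-0.004],0],
    [[0.0,0.0,0.0],0],
    [[0.0,0.0,0.0],0]
  ]
}}

```text
clock: 32.45
tcp_pos: [634.0, 60.7, 113.9]
ee_rot: [179.8, -0.3, 93.8]
contact_force: [-3.3, 22.9, 21.6]
width: 46.8
```

```bash
cat > balls.py <<'E'
from h import *
f=eyes.grab_frame('wrist'); H,S,V=cv2.split(cv2.cvtColor(f['img'],cv2.COLOR_BGR2HSV))
m=(abs(H.astype(int)-110)<14)&(S>120); p=np.argwhere(m)
n,l,st,c=cv2.connectedComponentsWithStats(m.astype(np.uint8)); i=1+np.argmax(st[1:,4])
print('blue blob',st[i], ctrl.read_state()['contact_force'])
h=cv2.HoughCircles(cv2.medianBlur(cv2.cvtColor(f['img'],cv2.COLOR_BGR2GRAY),5),cv2.HOUGH_GRADIENT,1,30,param1=80,param2=22,minRadius=18,maxRadius=50)
print(None if h is None else h[0].round())
cv2.imwrite('pics/last.png',f['img'])
E
python3 balls.py
```

```text
blue blob [  250   160   141   275 25352] [-3.64391792 24.00501852 21.76957372]
[[296. 126.  34.]
 [246. 182.  32.]
 [320. 304.  37.]
 [328. 376.  39.]]
```

{"fn": "play_rows", "kwargs": {
  "plan": [
    [[0.0,0.0,-0.004],0],
    [[0.0,0.0,-0.004],0],
    [[0.0,0.0,0.0],0],
    [[0.0,0.0,0.0],0],
    [[0.0,0.0,0.0],0]
  ]
}}

```text
clock: 33.0
tcp_pos: [634.0, 61.4, 105.8]
ee_rot: [179.8, -0.4, 93.9]
contact_force: [-2.9, 26.0, 21.2]
width: 46.9
```

```bash
python3 balls.py
```

```text
blue blob [  248   157   144   284 21999] [-4.35859922 27.66132648 19.46226734]
[[310. 326.  38.]
 [238. 186.  32.]
 [318. 170.  40.]
 [328. 250.  41.]
 [296. 128.  35.]]
```

{"fn": "play_rows", "kwargs": {
  "plan": [
    [[0.0,0.0,-0.004],0],
    [[0.0,0.0,0.0],0],
    [[0.0,0.0,0.0],0],
    [[0.0,0.0,0.0],0],
    [[0.0,0.0,0.0],0]
  ]
}}

```text
clock: 33.55
tcp_pos: [634.1, 61.1, 101.9]
ee_rot: [179.8, -0.3, 93.9]
contact_force: [-2.8, 24.4, 21.3]
width: 46.9
```

```bash
python3 balls.py
```

```text
blue blob [  247   157   147   284 34279] [-2.47213562 24.82789629 20.1532896 ]
[[284. 122.  36.]
 [354. 132.  36.]
 [436. 122.  35.]
 [238. 188.  36.]]
```

{"fn": "play_rows", "kwargs": {
  "plan": [
    [[0.0,0.0,0.005],0],
    [[0.0,0.0,0.01],0],
    [[0.0,0.0,0.02],0],
    [[0.0,0.0,0.02],0],
    [[0.0,0.0,0.02],0],
    [[0.0,0.0,0.02],0],
    [[0.0,0.0,0.01],0],
    [[0.0,0.0,0.0],0]
  ]
}}

```text
clock: 34.4
tcp_pos: [633.0, 55.6, 206.5]
ee_rot: [179.9, -0.0, 93.6]
contact_force: [0.0, -0.7, -2.0]
width: 47.0
```

{"fn": "play_rows", "kwargs": {
  "plan": [
    [[-0.01,-0.035,0.0],8],
    [[-0.01,-0.035,0.0],8],
    [[-0.015,-0.035,0.0],8],
    [[-0.015,-0.035,0.0],8],
    [[-0.015,-0.035,0.0],8],
    [[-0.015,-0.035,0.0],8],
    [[-0.015,-0.04,0.0],8],
    [[-0.015,-0.04,0.0],8]
  ]
}}

```text
clock: 35.2
tcp_pos: [521.3, -235.3, 204.3]
ee_rot: [-180.0, -0.0, 157.9]
contact_force: [1.3, -0.9, -0.6]
width: 46.9
```

{"fn": "play_rows", "kwargs": {
  "plan": [
    [[0.0,-0.04,0.0],8],
    [[0.0,-0.04,0.0],7.4],
    [[0,-0.04,0],0],
    [[0,-0.03,0],0],
    [[0,0,0],0],
    [[0,0,0],0]
  ]
}}

```text
clock: 35.8
tcp_pos: [521.7, -384.4, 203.9]
ee_rot: [180.0, -0.1, 172.9]
contact_force: [-0.4, 0.8, -0.0]
width: 47.1
```

```bash
cat > pan.py <<'E'
from h import *
f=eyes.grab_frame('top'); print(ctrl.read_state()['tcp_pos'],ctrl.read_state()['contact_force'])
c=np.array([614.5,101.5]);a=np.radians(4.05);R=np.array([[np.cos(a),-np.sin(a)],[np.sin(a),np.cos(a)]])
g=np.linspace(-95,95,381); X,Y=np.meshgrid(g[::-1],g[::-1],indexing='ij')
P=np.c_[X.ravel(),Y.ravel()]@R.T+c-[1,4]
uv=w2pix(f,np.c_[P,np.full(len(P),64.)]).astype(np.float32)
im=cv2.remap(f['img'],uv[:,0].reshape(381,381),uv[:,1].reshape(381,381),cv2.INTER_CUBIC); cv2.imwrite('pics/pan.png',im)
h=cv2.HoughCircles(cv2.medianBlur(cv2.cvtColor(im,cv2.COLOR_BGR2GRAY),5),cv2.HOUGH_GRADIENT,1,40,param1=80,param2=14,minRadius=27,maxRadius=38)
for u,v,r in h[0]: print('x',95-v/2,'y',95-u/2,'r',r/2,im[min(int(v),380),min(int(u),380)])
E
python3 pan.py
```

```text
[ 522.27996572 -383.46432841  204.18852454] [ 0.38889497  0.3386603  -1.5255183 ]
x 6.25 y -28.25 r 17.6 [146 148 150]
x 29.75 y 32.75 r 15.25 [130 132 135]
x 20.75 y -52.75 r 18.7 [142 145 146]
x 0.25 y 37.75 r 17.6 [154 157 159]
x -22.75 y 8.75 r 16.9 [152 154 156]
x 48.25 y 15.25 r 18.15 [ 24  29 117]
```

{"fn": "play_rows", "kwargs": {
  "plan": [
    [[-0.004,-0.01,-0.03],0],
    [[-0.004,-0.002,-0.04],0],
    [[0.0,0.0,-0.04],0],
    [[0,0,-0.03],0],
    [[0,0,-0.012],0],
    [[0,0,-0.008],0],
    [[0,0,-0.006],0],
    [[0,0,0],0]
  ]
}}

```text
clock: 36.65
tcp_pos: [517.7, -396.4, 42.1]
ee_rot: [-179.9, 0.3, 173.1]
contact_force: [5.2, 1.0, 13.5]
width: 46.9
```

{"fn": "play_rows", "kwargs": {
  "plan": [
    [[0.0,0.0,-0.004],0],
    [[0.0,0.0,-0.004],0],
    [[0,0,-0.004],0],
    [[0,0,0.0],0]
  ]
}}

```text
clock: 37.05
tcp_pos: [518.5, -397.3, 31.2]
ee_rot: [-179.8, 0.5, 173.1]
contact_force: [7.3, 0.6, 18.6]
width: 47.2
```

```bash
python3 - <<'E'
from h import *
s=ctrl.read_state(); print(s['tcp_pos'],s['contact_force'])
import cv2
im=cv2.imread('pics/pan.png')
g=cv2.medianBlur(cv2.cvtColor(im,cv2.COLOR_BGR2GRAY),5)
h=cv2.HoughCircles(g,cv2.HOUGH_GRADIENT,1,36,param1=60,param2=9,minRadius=27,maxRadius=37)
hsv=cv2.cvtColor(im,cv2.COLOR_BGR2HSV)
for u,v,r in h[0]:
    m=np.zeros(g.shape,np.uint8);cv2.circle(m,(int(u),int(v)),int(r*.8),1,-1);q=m>0
    print('x',95-v/2,'y',95-u/2,'r',r/2,'grey',g[q].mean().round(),g[q].std().round(),'sat',hsv[...,1][q].mean().round())
E
```

```text
[ 518.54092932 -397.27514589   31.15322907] [ 7.28325388  0.58790642 18.64476461]
x 21.75 y -53.75 r 18.2 grey 120.0 19.0 sat 9.0
x 5.75 y -26.75 r 18.2 grey 119.0 21.0 sat 9.0
x -1.25 y 39.25 r 17.65 grey 119.0 22.0 sat 10.0
x 29.75 y 32.75 r 15.45 grey 115.0 25.0 sat 9.0
x 71.75 y 37.75 r 16.55 grey 124.0 19.0 sat 9.0
x -22.25 y 8.25 r 15.95 grey 127.0 14.0 sat 9.0
x -29.25 y 65.25 r 18.2 grey 108.0 49.0 sat 119.0
x 63.75 y -73.75 r 18.2 grey 183.0 6.0 sat 9.0
x 50.25 y 5.75 r 15.4 grey 73.0 16.0 sat 182.0
x 1.75 y 67.75 r 16.45 grey 83.0 28.0 sat 170.0
x -39.25 y -49.25 r 18.2 grey 95.0 40.0 sat 139.0
x 52.75 y -44.25 r 16.45 grey 93.0 37.0 sat 159.0
x -57.25 y 68.25 r 15.35 grey 185.0 1.0 sat 11.0
x -62.75 y -53.75 r 17.1 grey 185.0 1.0 sat 11.0
x 67.75 y 70.25 r 16.55 grey 153.0 43.0 sat 9.0
x 25.75 y 68.25 r 17.1 grey 81.0 30.0 sat 172.0
x -9.75 y -71.75 r 16.55 grey 185.0 2.0 sat 10.0
x -75.75 y -16.75 r 18.2 grey 141.0 52.0 sat 10.0
x 48.75 y 61.25 r 16.5 grey 175.0 28.0 sat 21.0
x 26.75 y 14.75 r 15.25 grey 155.0 40.0 sat 9.0
x 92.75 y 71.75 r 15.35 grey 64.0 10.0 sat 10.0
x 66.75 y 17.75 r 14.75 grey 132.0 41.0 sat 50.0
```

{"fn": "play_rows", "kwargs": {
  "plan": [
    [[0.0,0.0,-0.004],0],
    [[0.0,0.0,-0.004],0],
    [[0,0,0.0],0]
  ]
}}

```text
clock: 37.35
tcp_pos: [517.8, -397.1, 22.5]
ee_rot: [-179.8, 0.4, 173.1]
contact_force: [6.4, -0.3, 15.4]
width: 47.3
```

{"fn": "play_rows", "kwargs": {
  "plan": [
    [[0.0,0.0,0.0],0],
    [[0.0,0.0,0.0],0],
    [[0,0,0.0],0],
    [[0,0,0.0],0],
    [[0,0,0.03],0],
    [[0,0,0.05],0],
    [[0,0,0.05],0],
    [[0,0,0.045],0]
  ],
  "hand": 1
}}

```text
clock: 38.15
tcp_pos: [514.2, -396.2, 196.6]
ee_rot: [-180.0, 0.0, 173.0]
contact_force: [1.3, 0.0, 0.2]
width: 84.9
```

```bash
python3 - <<'E'
from h import *
from scipy.optimize import least_squares
f=grab('wrist','w9'); print(ctrl.read_state()['tcp_pos'])
H,S,V=cv2.split(cv2.cvtColor(f['img'],cv2.COLOR_BGR2HSV))
n,l,st,c=cv2.connectedComponentsWithStats(((abs(H.astype(int)-110)<14)&(S>120)).astype(np.uint8))
for i in range(1,n):
    if st[i,4]>1500: print(st[i],cv2.approxPolyDP(cv2.convexHull(np.argwhere(l==i)[:,::-1].astype(np.int32)),5,True)[:,0].tolist())
q=np.radians(-7)
for x0 in (528,535,542):
    loc=np.array([[75,-24],[75,24],[-75,-24],[-75,24]]);c,s=np.cos(q),np.sin(q)
    print(x0,w2pix(f,np.c_[x0+c*loc[:,0]-s*loc[:,1],-397.5+s*loc[:,0]+c*loc[:,1],np.full(4,53)]).round().tolist())
E
```

```text
[ 515.98414846 -398.33869296  203.98179273]
[  287   142    66   184 11255] [[347, 142], [348, 323], [292, 324], [287, 147]]
[ 199  402  105   33 1771] [[303, 434], [206, 427], [199, 416], [222, 404], [255, 403], [283, 413]]
528 [[294.0, 322.0], [349.0, 322.0], [289.0, 144.0], [354.0, 144.0]]
535 [[295.0, 329.0], [350.0, 329.0], [290.0, 153.0], [355.0, 153.0]]
542 [[296.0, 336.0], [351.0, 336.0], [292.0, 163.0], [356.0, 163.0]]
```

{"fn": "play_rows", "kwargs": {
  "plan": [
    [[-0.01,0.04,0.01],0],
    [[-0.01,0.048,0.01],0],
    [[-0.01,0.048,0.01],0],
    [[-0.01,0.048,0],0],
    [[-0.01,0.048,0],0],
    [[-0.01,0.048,0],0],
    [[-0.005,0.048,0],0],
    [[0,0.048,0],0]
  ]
}}

```text
clock: 39.0
tcp_pos: [448.5, -18.4, 224.5]
ee_rot: [180.0, 0.0, 173.0]
contact_force: [0.7, -0.8, -0.1]
width: 85.6
```

{"fn": "play_rows", "kwargs": {
  "plan": [
    [[0,0.048,0],8],
    [[0,0.048,0],8],
    [[0,0.048,0],8],
    [[0,0.048,0],8],
    [[0,0.048,0],8],
    [[0,0.048,0],8],
    [[0,0.048,0],8],
    [[0,0.04,0],8]
  ]
}}

```text
clock: 39.8
tcp_pos: [448.8, 358.4, 224.1]
ee_rot: [180.0, 0.0, -122.6]
contact_force: [0.5, 0.3, 0.2]
width: 85.4
```

{"fn": "play_rows", "kwargs": {
  "plan": [
    [[0,0.04,0],8],
    [[0,0.03,0],5],
    [[0,0.0,0],0],
    [[0,0,0],0]
  ]
}}

```text
clock: 40.2
tcp_pos: [449.3, 425.7, 223.7]
ee_rot: [180.0, -0.0, -110.0]
contact_force: [0.6, -1.1, 0.0]
width: 85.2
```

{"fn": "play_rows", "kwargs": {
  "plan": [
    [[0.006,-0.011,0],0],
    [[0.006,-0.011,0],0],
    [[0,0,0],0],
    [[0,0,0],0]
  ]
}}

```text
clock: 40.6
tcp_pos: [461.9, 402.9, 224.5]
ee_rot: [-180.0, 0.0, -110.1]
contact_force: [-0.1, 0.2, -1.8]
width: 85.4
```

```bash
python3 - <<'E'
from h import *
import pickle
f=grab('wrist','w10');pickle.dump(f,open('w10.pkl','wb')); s=ctrl.read_state();print(s['tcp_pos'],s['ee_rot'])
a=np.radians(70.1);d=np.array([np.cos(a),np.sin(a)])*40
p=w2pix(f,[[461.7-d[0],402.5-d[1],132],[461.7+d[0],402.5+d[1],132]]);print(p)
c=p.mean(0).astype(int); x0=max(0,min(440,c[0]-100));y0=max(0,min(330,c[1]-75)); print(x0,y0)
crop(f['img'],x0,y0,x0+200,y0+150,4,'w10c')
E
```

```text
[461.55515077 403.47180118 224.41815836] [-1.79994186e+02  3.07186990e-02 -1.10057003e+02]
[[319.58255807 184.38106047]
 [320.12129084 299.32405225]]
219 166
```

View pics/w10c.png

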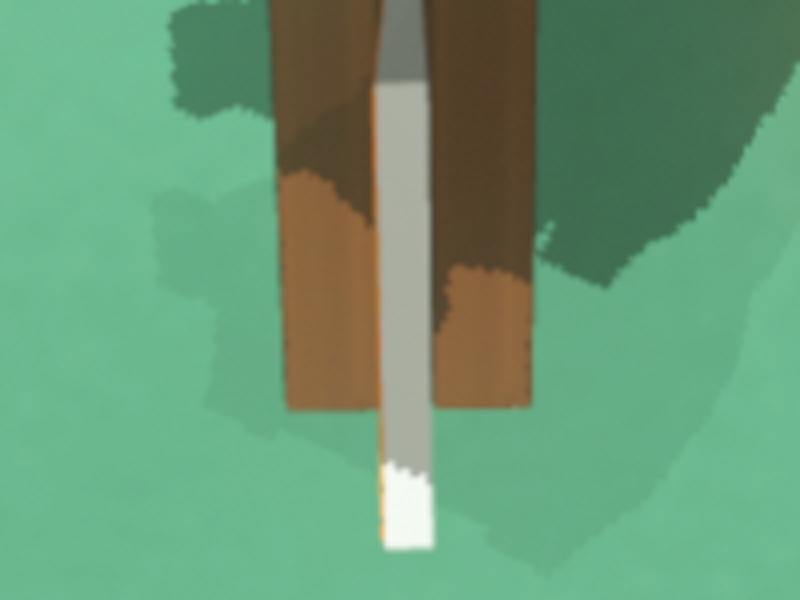

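```bash
python3 - <<'E'
from h import *
import pickle
f=pickle.load(open('w10.pkl','rb'))
p=pix2w(f,[[319.7,186.7],[321.2,303]],134);d=p[1]-p[0]
print(p.mean(0),np.hypot(*d[:2]),np.degrees(np.arctan2(d[1],d[0])))
E
```

```text
[461.81158291 403.99111972 134.        ] 80.70491466486028 70.57226131394677
```

{"fn": "play_rows", "kwargs": {
  "plan": [
    [[0,0.0005,-0.04],0.5],
    [[0,0,-0.04],0],
    [[0,0,-0.024],0],
    [[0,0,-0.01],0],
    [[0,0,0],0]
  ],
  "hand": 0.0
}}

```text
clock: 41.15
tcp_pos: [461.0, 404.2, 109.4]
ee_rot: [180.0, -0.1, -109.5]
contact_force: [-0.3, -0.7, -0.3]
width: 42.8
```

{"fn": "play_rows", "kwargs": {
  "plan": [
    [[0,0,0],0],
    [[0,0,0],0],
    [[0,0,0],0],
    [[0,0,0],0],
    [[0,0,0],0],
    [[0,0,0],0],
    [[0,0,0],0],
    [[0,0,0],0]
  ],
  "hand": -1
}}

```text
clock: 41.95
tcp_pos: [462.2, 404.9, 111.8]
ee_rot: [-179.9, 0.1, -109.5]
contact_force: [-0.3, -1.0, 6.7]
width: 6.5
```

{"fn": "play_rows", "kwargs": {
  "plan": [
    [[0,0,0.01],0],
    [[0,0,0.02],0],
    [[0,0,0.03],0],
    [[0,0,0.03],0],
    [[0,0,0.03],0],
    [[0,0,0.02],0],
    [[0,0,0],0]
  ]
}}

```text
clock: 42.65
tcp_pos: [462.3, 405.0, 254.3]
ee_rot: [-179.9, 0.3, -109.5]
contact_force: [-0.4, 0.2, -1.2]
width: 6.7
```

{"fn": "play_rows", "kwargs": {
  "plan": [
    [[0.0,-0.01,0],-8.2],
    [[0.0,-0.015,0],-8.2],
    [[0.002,-0.015,0],-8.2],
    [[0.002,-0.015,0],-8.2],
    [[0.003,-0.015,0],-8.2],
    [[0.003,-0.015,0],-8.2],
    [[0.003,-0.015,0],-8.2],
    [[0.003,-0.015,0],-8.2]
  ]
}}

```text
clock: 43.45
tcp_pos: [477.2, 288.5, 250.2]
ee_rot: [-180.0, -0.0, -175.4]
contact_force: [-0.5, 0.5, -0.6]
width: 6.7
```

{"fn": "play_rows", "kwargs": {
  "plan": [
    [[0.002,-0.015,-0.003],-8.2],
    [[0.002,-0.01,-0.003],-8.2],
    [[0.002,-0.005,-0.003],-8.2],
    [[0.002,0,-0.003],-8.2],
    [[0.002,0,-0.003],-8.2],
    [[0.002,0,-0.003],-8.2],
    [[0,0,0],-8.2],
    [[0,0,0],-8.2]
  ]
}}

```text
clock: 44.25
tcp_pos: [489.2, 259.1, 232.1]
ee_rot: [-180.0, -0.0, 118.9]
contact_force: [-0.6, 0.6, -0.2]
width: 6.8
```

{"fn": "play_rows", "kwargs": {
  "plan": [
    [[0,0,0],-8.2],
    [[0,0,0],-8.2],
    [[0,0,0],-8.2],
    [[0,0,0],0],
    [[0,0,0],0]
  ]
}}

```text
clock: 44.75
tcp_pos: [489.2, 259.4, 232.2]
ee_rot: [-180.0, 0.0, 95.0]
contact_force: [0.0, -0.2, -0.1]
width: 7.1
```

```bash
python3 - <<'E'
from h import *
g=grab('scene','s11'); t=grab('top'); s=ctrl.read_state(); T=s['tcp_pos']; print(T,s['ee_rot'])
a=np.radians(s['ee_rot'][2]-90); n=np.array([np.cos(a),np.sin(a)]); d=np.array([-n[1],n[0]])
def pt(u,h,side=1): q=T[:2]+d*u+n*4*side; return [q[0],q[1],T[2]+22-130+h]
names=['BL','BR','TL','TR','wBL','wBR','wTL','wTR','tip','tiptop','root']
R=np.array([[.9975,-.0706],[.0706,.9975]]);o=np.array([614.5,101.5])
tip=R@[-45,165]+o;root=R@[45,165]+o
P=[pt(-40,0),pt(40,0),pt(-40,130),pt(40,130),pt(-15,66),pt(15,66),pt(-15,100),pt(15,100),[*tip,200],[*tip,216],[*root,200]]
p=w2pix(g,P);
for k,v in zip(names,p): print(k,v.round(1))
c=p.mean(0).astype(int); x0,y0=c[0]-65,c[1]-48
im=cv2.resize(g['img'][y0:y0+100,x0:x0+133],None,fx=6,fy=6,interpolation=cv2.INTER_CUBIC)
for q in p: cv2.circle(im,tuple(((q-[x0,y0]+.5)*6).astype(int)),2,(255,0,255),-1)
cv2.imwrite('pics/s11c.png',im); print(x0,y0)
E
```

```text
[489.32446903 259.24148728 232.19692768] [-1.79985234e+02  4.27896516e-03  9.48963807e+01]
BL [407.7 223.3]
BR [434.4 215.6]
TL [413.9 187.9]
TR [442.4 180.1]
wBL [419.5 203.5]
wBR [429.8 200.6]
wTL [421.3 194.1]
wTR [431.8 191.2]
tip [436.5 216.9]
tiptop [437.5 212.5]
root [454.  242.9]
364 158
```

View pics/s11c.png

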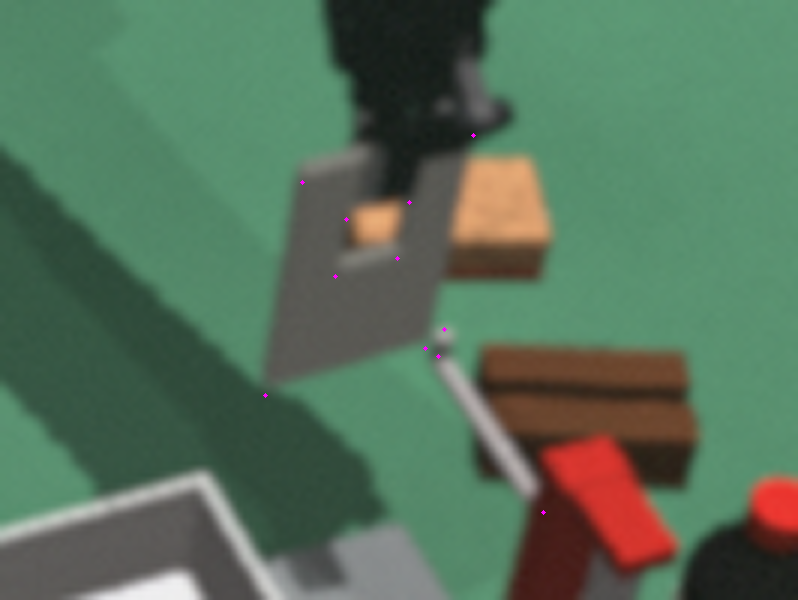

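{"fn": "play_rows", "kwargs": {
  "plan": [
    [[0.015,0.0,-0.002],-0.8],
    [[0.015,0.001,0],0],
    [[0.015,0.001,0],0],
    [[0.01,0.0,0],0],
    [[0.004,0,0],0],
    [[0.004,0,0],0],
    [[0,0,0],0]
  ]
}}

```text
clock: 45.55
tcp_pos: [552.5, 261.2, 230.2]
ee_rot: [-180.0, 0.0, 93.9]
contact_force: [0.3, 0.4, -0.6]
width: 6.9
```

{"fn": "play_rows", "kwargs": {
  "plan": [
    [[0.004,0.0,0],0],
    [[0.004,0.0,0],0],
    [[0.004,0.001,0],0],
    [[0,0,0],0]
  ]
}}

```text
clock: 45.95
tcp_pos: [564.8, 262.3, 230.1]
ee_rot: [180.0, 0.0, 93.9]
contact_force: [-0.2, -0.1, -0.7]
width: 6.7
```

{"fn": "play_rows", "kwargs": {
  "plan": [
    [[0.006,0.0,0],0],
    [[0.008,0.001,0],0],
    [[0.008,0.001,0],0],
    [[0.008,0.0,0],0],
    [[0.006,0.001,0],0],
    [[0,0,0],0],
    [[0,0,0],0]
  ]
}}

```text
clock: 46.65
tcp_pos: [600.4, 265.1, 230.0]
ee_rot: [-180.0, 0.0, 93.9]
contact_force: [-0.3, -0.3, -1.0]
width: 6.7
```

{"fn": "play_rows", "kwargs": {
  "plan": [
    [[0,0,-0.004],0],
    [[0,0,-0.004],0],
    [[0,0,-0.003],0],
    [[0,0,0],0],
    [[0,0,0],0]
  ]
}}

```text
clock: 47.15
tcp_pos: [600.4, 265.3, 219.1]
ee_rot: [-180.0, 0.0, 93.9]
contact_force: [0.0, -0.0, -0.1]
width: 7.2
```

{"fn": "play_rows", "kwargs": {
  "plan": [
    [[0,0,-0.003],0],
    [[0,0,0],0],
    [[0,0,0],0]
  ]
}}

```text
clock: 47.45
tcp_pos: [600.4, 265.3, 216.1]
ee_rot: [-180.0, 0.0, 93.9]
contact_force: [0.5, -0.2, -0.6]
width: 6.6
```

{"fn": "play_rows", "kwargs": {
  "plan": [
    [[0,0,-0.002],0],
    [[0,0,0],0],
    [[0,0,0],0]
  ]
}}

```text
clock: 47.75
tcp_pos: [600.4, 265.2, 214.1]
ee_rot: [-180.0, 0.0, 93.9]
contact_force: [0.9, 0.1, -1.0]
width: 7.1
```

{"fn": "play_rows", "kwargs": {
  "plan": [
    [[0,0,-0.002],0],
    [[0,0,0],0],
    [[0,0,0],0]
  ]
}}

```text
clock: 48.05
tcp_pos: [600.4, 265.2, 212.1]
ee_rot: [-180.0, 0.0, 93.9]
contact_force: [0.2, -0.3, -0.9]
width: 6.9
```

{"fn": "play_rows", "kwargs": {
  "plan": [
    [[0,0,-0.002],0],
    [[0,0,0],0],
    [[0,0,0],0]
  ]
}}

```text
clock: 48.35
tcp_pos: [600.4, 265.2, 210.1]
ee_rot: [-180.0, 0.0, 93.9]
contact_force: [-0.4, -0.2, -1.0]
width: 6.8
```

{"fn": "play_rows", "kwargs": {
  "plan": [
    [[0,0,-0.0015],0],
    [[0,0,0],0],
    [[0,0,0],0]
  ]
}}

```text
clock: 48.65
tcp_pos: [600.6, 265.3, 209.4]
ee_rot: [180.0, -0.0, 93.9]
contact_force: [-2.6, -0.5, 9.1]
width: 6.9
```

```bash
python3 - <<'E'
from h import *
g=grab('scene','s12');s=ctrl.read_state();T=s['tcp_pos'];print(T,s['contact_force'])
# white/grey tag rear face: low-sat pixels near tag; report lower corners vs prediction (delta=0)
a=np.radians(4);n=np.array([np.cos(a),np.sin(a)]);d=np.array([-n[1],n[0]])
P=[[*(T[:2]+d*u+n*4),T[2]-108+h] for u,h in ((-40,0),(40,0),(-40,130),(40,130))]
p=w2pix(g,P);print(p.round(1))
H,S,V=cv2.split(cv2.cvtColor(g['img'],cv2.COLOR_BGR2HSV))
m=((S<70)&(V>60)).astype(np.uint8);x0,y0=p.min(0).astype(int)-6;x1,y1=p.max(0).astype(int)+8
for y in range(y0,y1,2): print(y,''.join('#' if m[y,x] else ('r' if (S[y,x]>120 and (H[y,x]<8 or H[y,x]>172)) else '.') for x in range(x0,x1)))
print(x0)
E
```

```text
[600.64834446 265.29741679 209.44037701] [-2.76142678 -1.23040898  8.15469419]
[[424.7 259.7]
 [452.3 251.5]
 [432.6 225.7]
 [462.1 217.4]]
211 ...........................................#####....
213 ...................##.......................#####...
215 ...................##...##.............###..########
217 ..................###...#....................#####..
219 ...................########....................##...
221 .................###########........................
223 ..............##############.........#######........
225 ..............##############.......########.........
227 .............##############.......########..........
229 .............################..##########...........
231 ............###########..################.rrrrrrr...
233 ............##########......########.rrrrrrrrrrrrrr.
235 ...........###########..############rrrrrrrrrrrrrrrr
237 ...........#########################rrrrrrrrrrrrrrrr
239 ..........#########################.rrrrrrrrrrrrrrrr
241 ..........#########################rrrrrrrrrrrrrrrrr
243 .........#########################.rrrrrrrrrrrrrrrrr
245 .........########################.rrrrrrrrrrrrrrrrrr
247 .################################.rrrrrrrrrrrrrrrrrr
249 ################################.rrrrrrrrrrrrrrrrrrr
251 ################################.rrrrrrrrrrr.##.rrrr
253 ############################..##.rrrrrrrrrr.####.rr.
255 #####################.........#.rrrrrrrrrrr.########
257 #####################.........#rrrrrrrrrrr.#########
259 ######################.......#.rrrrrrrrrrr##########
261 #######################.....#.rrrrrrrrrrr.#########.
263 #########################...#.rrrrrrrrrr.#########..
265 ##########################.#.rrrrrrrrrrr##########..
418
```

{"fn": "play_rows", "kwargs": {
  "plan": [
    [[0,0,0.001],0],
    [[0,0,0],0]
  ]
}}

```text
clock: 48.9
tcp_pos: [600.5, 265.3, 209.8]
ee_rot: [180.0, 0.0, 93.9]
contact_force: [-0.0, -0.2, 0.2]
width: 6.9
```

{"fn": "play_rows", "kwargs": {
  "plan": [
    [[0,0,0],0],
    [[0,0,0],0],
    [[0,0,0],0],
    [[0,0,0],0],
    [[0,0,0],0],
    [[0,0,0],0]
  ],
  "hand": -0.4
}}

```text
clock: 49.5
tcp_pos: [600.4, 265.2, 209.7]
ee_rot: [-180.0, 0.0, 93.9]
contact_force: [0.4, 0.1, -0.4]
width: 25.9
```

{"fn": "play_rows", "kwargs": {
  "plan": [
    [[0,0,0.01],0],
    [[0,0,0.02],0],
    [[0,0,0.03],0],
    [[0,0,0.03],0],
    [[0,0,0.03],0],
    [[0,0,0],0],
    [[0,0,0],0]
  ]
}}

```text
clock: 50.2
tcp_pos: [600.6, 265.3, 330.6]
ee_rot: [179.9, -0.0, 93.9]
contact_force: [1.0, -0.3, -1.0]
width: 25.6
```

```bash
cat > fin.py <<'E'
from h import *
g=grab('scene','s13');s=ctrl.read_state();print(s['tcp_pos'],s['contact_force'])
R=np.array([[.9975,-.0706],[.0706,.9975]]);o=np.array([614.5,101.5])
L=lambda x,y,z:[*(R@[x,y]+o),z]
xl=(R.T@(np.array([600.4,265.3])-o)); print('local',xl)
x=xl[0]+4
P=[L(x,125,104),L(x,205,104),L(x,125,234),L(x,205,234),L(x,150,170),L(x,180,170),L(x,150,204),L(x,180,204)]
print('pred hanging BL BR TL TR wBL wBR wTL wTR',w2pix(g,P).round(1).tolist())
H,S,V=cv2.split(cv2.cvtColor(g['img'],cv2.COLOR_BGR2HSV))
for y in range(212,272,2): print(y,''.join('r' if (S[y,x]>120 and (H[y,x]<8 or H[y,x]>172)) else ('#' if S[y,x]<70 and V[y,x]>60 else '.') for x in range(415,475)))
E
python3 fin.py
```

```text
[600.25875119 265.2180494  329.62704742] [-0.54754459  0.05930561 -0.26617838]
local [ -2.50047 164.38596]
pred hanging BL BR TL TR wBL wBR wTL wTR [[425.1, 259.0], [452.7, 250.8], [432.9, 224.8], [462.5, 216.5], [437.9, 239.7], [448.6, 236.6], [440.2, 230.5], [451.1, 227.4]]
212 ............................................................
214 ......................##....................................
216 .....................###.....#........############.#########
218 .....................####...####################............
220 .....................##########################.............
222 .................##############################.............
224 .................#############################..............
226 ................#############################...............
228 ................#############################...............
230 ...............#############################....rrr.........
232 ...............###########....##########.rrrrrrrrrrrr.......
234 ..............###########...###########rrrrrrrrrrrrrrrr.....
236 ..............#########################
[... 426 characters left out ...]
#########################.rrrrrrrrrrr...rrrrrrrrrr
252 ###################################.rrrrrrrrrrr.###rrrrrr.##
254 ############################.....#.rrrrrrrrrrr.######.##....
256 #######################..........#.rrrrrrrrrrr##########....
258 ########################........#.rrrrrrrrrrr.#########.....
260 ##########################......#rrrrrrrrrrr.#########......
262 ###########################....#.rrrrrrrrrrr##########.....#
264 #############################..#rrrrrrrrrrr.#########......#
266 ###############################.rrrrrrrrrrr.########.....###
268 ##############################.rrrrrrrrrrrr.########.....#.#
270 #############################.rrrrrrrrrrrrrr....##.........#
```

{"fn": "play_rows", "kwargs": {
  "plan": [
    [[-0.04,-0.02,0.02],0],
    [[-0.04,-0.03,0],0],
    [[-0.04,-0.03,0],0],
    [[-0.04,-0.03,0],0],
    [[0,0,0],0],
    [[0,0,0],0],
    [[0,0,0],0],
    [[0,0,0],0]
  ]
}}

```text
clock: 51.05
tcp_pos: [440.9, 155.8, 349.2]
ee_rot: [-180.0, 0.1, 93.9]
contact_force: [-0.6, 0.1, -0.4]
width: 25.4
```

```bash
python3 pan.py; python3 - <<'E'
from h import *
a=cv2.imread('pics/s13.png').astype(int); g=grab('scene','s14')['img'].astype(int)
d=abs(g-a).max(2)[215:262,425:462]; print('tag region change',d.mean(),(d>40).sum())
im=cv2.imread('pics/pan.png');H,S,V=cv2.split(cv2.cvtColor(im,cv2.COLOR_BGR2HSV))
n,l,st,c=cv2.connectedComponentsWithStats((((H<8)|(H>172))&(S>130)&(V>50)).astype(np.uint8))
for i in range(1,n):
    if st[i,4]>600: print('red x %.0f y %.0f area mm2 %.0f'%(95-c[i][1]/2,95-c[i][0]/2,st[i,4]/4))
f=eyes.grab_frame('top');o=np.array([614.5,101.5]);R=np.array([[.9975,-.0706],[.0706,.9975]])
# rim height: compare rim corner gradient for z=109 vs higher
gr=cv2.cvtColor(f['img'],cv2.COLOR_BGR2GRAY)
for z in (107,109,112,116,122,130):
    pts=[]
    for k in np.linspace(-80,80,41):
        for q in ((-87,k),(87,k),(k,-87),(k,87)): pts.append([*(R@q+o-[1,4]),z])
    uv=w2pix(f,pts).astype(np.float32); print(z,cv2.remap(gr,uv[:,:1],uv[:,1:],cv2.INTER_LINEAR).mean().round(1))
E
```

```text
[440.88868181 155.66838577 349.12213958] [ 0.28289284 -0.26356228  0.60073738]
x 5.75 y -28.75 r 17.55 [148 150 153]
x -21.75 y 8.75 r 15.75 [159 161 163]
x 32.25 y 31.75 r 17.05 [139 142 144]
x 20.75 y -54.75 r 18.7 [150 153 155]
x 0.75 y 37.25 r 17.6 [158 161 163]
x 49.25 y 5.75 r 16.5 [ 32  36 138]
tag region change 19.82461184588844 268
red x 51 y -19 area mm2 1484
red x 2 y 66 area mm2 1487
red x -41 y -26 area mm2 1488
107 134.0
109 140.8
112 150.3
116 159.8
122 162.5
130 151.3
```

```bash
python3 - <<'E'
from h import *
import pickle
from scipy.optimize import minimize
t0=pickle.load(open('top0.pkl','rb'));t1=eyes.grab_frame('top')
R=np.array([[.9975,-.0706],[.0706,.9975]])
ks=np.linspace(-80,80,41);Q=np.array([q for k in ks for q in ((-87,k),(87,k),(k,-87),(k,87))])
def sc(f,o,z):
    g=cv2.GaussianBlur(cv2.cvtColor(f['img'],cv2.COLOR_BGR2GRAY),(0,0),.7)
    uv=w2pix(f,np.c_[Q@R.T+o,np.full(len(Q),z)]).astype(np.float32); return cv2.remap(g,uv[:,:1],uv[:,1:],cv2.INTER_LINEAR).mean()
best=max((sc(t0,np.array([x,y]),144.),x,y) for x in np.arange(606,622,1.) for y in np.arange(90,106,1.)); print(best)
o=np.array(best[1:])
for z in range(100,146,4): print(z,sc(t0,o,z).round(1),sc(t1,o,z).round(1))
E
python3 fin.py | sed -n 1,40p
```

```text
(np.float64(150.5731707317073), np.float64(617.0), np.float64(100.0))
100 87.3 155.2
104 89.3 162.2
108 92.3 165.0
112 96.1 163.4
116 101.1 158.9
120 107.5 153.5
124 115.2 148.9
128 124.5 145.6
132 134.5 143.3
136 143.6 141.6
140 149.4 140.2
144 150.6 139.1
[440.64228948 155.33385284 349.36189509] [ 0.35484804  0.57619891 -0.32121072]
local [ -2.50047 164.38596]
pred hanging BL BR TL TR wBL wBR wTL wTR [[425.1, 259.0], [452.7, 250.8], [432.9, 224.8], [462.5, 216.5], [437.9, 239.7], [448.6, 236.6], [440.2, 230.5], [451.1, 227.4]]
212 ......................##....................................
214 .....................####..................#####............
216 .....................###...........###############.#########
218 .....................#####.#####################............
220 ...................############################.............
222 .................##############################.............
224 .................#############################..............
226 .................############################...............
228 ................#########################
[... 684 characters left out ...]
#########################.rrrrrrrrrrr...rrrrrrrrrr
252 ###################################.rrrrrrrrrrr####rrrrr..##
254 ############################.....##rrrrrrrrrrr.#########....
256 ########################.........#.rrrrrrrrrr.#########.....
258 #########################.........rrrrrrrrrrr.#########.....
260 ##########################......#.rrrrrrrrrr.#########......
262 ############################...#.rrrrrrrrrrr##########.....#
264 #############################..#rrrrrrrrrrr.#########......#
266 ###############################.rrrrrrrrrrr.########......##
268 ###############################rrrrrrrrrrrr.########.....###
270 ##############################.rrrrrrrrrrrrr....##.........#
```

```bash
python3 -c "
from bench import hand_in
print(hand_in())"
```

```text
the job is handed in; nothing more can be done
None
```

I made up the kit, hung the tag and handed the job in at about 51 s on the robot's clock; the hand-in gives no verdict.

- **Kit:** I put all three spacers found on the bench into the pan. I tipped both scoops over the pan rim to pour in the balls.
- **Scoops:** Both went back on the black mat. Image fits placed them near (520, -253) and (528, -397) mm, and both looked level.
- **Tag:** I turned it half round and hung it on the hook. I checked the marked face only indirectly: it faced away from the robot in the rack, and after the turn the camera behind the column sees the plain back.

**Last checks:**
- **Pan:** Its rim measured about 108 mm above the bench, against the 109 mm expected on the stop. All three spacers were inside.
- **Tag:** It kept the same outline in two pictures after release, so it hangs upright and still. No contact force was felt on the tool.
- **Bystanders:** I never checked the sanding block, tape or polish bottle separately. The arm's path kept clear of them, and no unexpected contact force showed up.

**Two checks disagreed:**
- **Ball count:** The final automatic count found only five of the six balls clearly. A more sensitive pass, run on a picture taken right after the second pour, found all six. The views during pouring agree, and the scoop weighed as empty.
- **Pan height:** A first measurement gave about 120 mm, because the assumed position of the scale was slightly off. After recalibrating on the first picture it gave 108 mm.

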